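# Fit a new filter canister to the weld-fume extractor and reset its service indicator

### The arm

A 7-joint arm with a two-finger parallel gripper is mounted at the origin on the work surface. World frame = base frame: x ahead of the robot, y to its left, z up, the work surface at z = 0. Lengths are in m, angles in rad, forces in N, time in s.
With the tool pointing down it reaches from about 0.4 to 0.9 m from the base axis. Payload 5.6 kg.
Tool frame: the origin (TCP) lies at the very end of the fingers, on their centre line; the grasp point (between the pads) lies 19 mm behind it; z points along the fingers, y is the direction in which the jaws open and shut (so a half turn about z gives the same grasp; the last joint's range is limited). The gripper opens to 92 mm and grips with 3 to 60 N. Pads are 20 mm wide; open, the fingers measure 128 mm over their backs; the gripper's body (75 mm by 189 mm) begins 69 mm behind the grasp point.
Start: joints at [1.103, 0.468, -0.012, 1.603, 0.006, 1.071, -0.056], TCP at [0.268, -0.592, 0.215] pointing down, gripper open.
Joint ranges: [-2.53, 2.53], [-0.31, 2.02], [-1.57, 1.55], [0.28, 2.44], [-1.29, 4.43], [0.15, 1.84], [-2.92, 2.92]. Speed limits (rad/s): [2.57, 2.57, 3.14, 3.14, 3.14, 3.14, 3.14].

### API

Orientations are given as [roll, pitch, yaw] about the fixed x, y, z axes, in that order (R = Rz(yaw) Ry(pitch) Rx(roll)).
In Python, from station import monitor, read_camera, camera_info, workorder gives the robot as it stands.
- The arm moves only by the tool play_rows, never from a script. Its argument "series" is text: rows parted by semicolons, each of 7 numbers parted by spaces: the shift along the tool's x, y, z in cm, then the turn, a rotation vector about the tool's x, y, z in degrees, then the opening, from -1 (shut) to 1 (fully open). In form: tx ty tz ax ay az grip; .... A call has 1 to 5 rows; each row shifts and turns the commanded pose from where the row before left it, along the tool's axes as they then stand; what a row does not reach is not made up. A row lasts 1/8 s, in which the tool goes at most 62.5 mm and 10.7 degrees, less where a joint would pass 70% of its speed; a pose out of reach is approached as far as the arm can. A call is refused whole if a number of a shift passes 6.25 or a number of a turn 10.7, either way. A call with a gripper value outside its range is refused whole. The fingers move at their own pace and stop on an object; "squeeze" is the grip in N (left out, the last holds). Time passes only in rows, so rows that do not move let the fingers close. It gives the time, the measured TCP pose, the force and the opening at its end, in the units of the state.
- monitor.state(): the state, without advancing time (a new reading comes with each control period).
- read_camera(name): name is "side" or "top"; returns the picture (480x640x3 uint8, red, green, blue); there is no depth.
- camera_info(name): a dict with "camera_matrix" (3x3 intrinsics, pixels), "R" (3x3) and "t" (3): a world point X has camera coordinates R X + t. Camera axes: x right, y down, z forward; pixel columns grow to the right and rows downward; lengths in m; the calibration is good to about 2 mm. A picture is of the moment at which its call begins. camera_info takes no time and is no camera call.
- workorder.hand_in(): hands the job in, once; it reports no verdict.
The state is a dict: "time_s": time; "joints": joint angles; "qd": joint speeds; "joint_torque": joint torques, N m; "tcp_pos": TCP position; "orientation": TCP orientation; "contact_force": force on the tool from outside, world axes, zero at the start; "moment": the same for the moment, N m; "grip_width": finger opening in m.
Only numpy, scipy, OpenCV 4.12 (cv2) and the standard library are available. Lean on these libraries where they do the work, as an engineer would, in place of code of your own. Each camera call takes 0.05 s, during which the arm holds its last target.

### The job

The old filter is off the fume extractor: fit the new one, the wide squat canister standing on the bench, onto the empty mount on the machine's sloped panel - lugs in through the gaps, push in against the spring, a quarter turn clockwise until it clicks home - and let go of it. Then press the reset plunger of the service indicator beside it all the way down to its stop and let it spring back. Do not knock the lamp, and leave the other things on the bench standing where they are.

Things in the scene. Friction and masses are not known exactly. Their poses are not given: they have to be found in the camera images.
- filter_mid (a point): Centre (58 mm above its underside) of the new filter: a wide squat canister 100 mm in diameter, 116 mm tall in all, 0.2 to 0.4 kg, with a pleated side, black end caps, a black blade grip on top and an aluminium spigot below. z points up its axis to the grip, x along the blade. It starts standing upright on the spigot, at any yaw. Half a turn about z leaves it the same.
- filter_grip (a point): Centre of the filter's blade grip, 99 mm above its underside: the blade is 64 mm long along x, 16 mm thick along y and stands 34 mm up from the canister's flat top (82 to 116 mm above the underside). Grip it across its thickness. Axes as filter_mid.
- filter_foot (a point): Centre of the filter's underside. The spigot is 62 mm in diameter, up to 26 mm above this point, where the 100 mm wide body begins; its lower edge is chamfered 3 mm. Two lugs stand out of it at +x and -x, in line with the blade: 12 mm wide, reaching 38 mm from the axis, 4 to 10 mm above this point. The black gasket round it, under the body, is soft and offers no resistance.
- mount: The filter mount: a round cast-aluminium collar, 100 mm across, 32 mm high, on the machine's sloped panel. Origin: centre of its open mouth (66 mm wide), level with the rim; z points straight out of it, 35 degrees from vertical. The locked filter's blade lies along x (either way round), marked by two small ridges outside; filter_foot is then 16 mm below the rim, filter_mid 42 mm above it.
- mount_gap (a point): Middle of one of the two opposite gaps for the lugs (each 18 mm wide) in the mount's ledge, at rim level, 40 mm from its axis and 80 degrees anticlockwise of the mount's x axis, looking into the mouth. The blade points along the gaps to go in. Pushed in 22 to 25 mm below the rim, the filter turns 80 degrees clockwise; stops block the other way and more than 7 degrees of overshoot.
- seat (a joint): Travel in m of the mount's spring seat, the round plate inside, pushed by the filter's underside: 0 free, 9 mm below the rim; 0.007 with the filter locked (10 N). Spring 4 N + 800 N/m. At 0.011 (13 N) the lugs clear the ledge and the filter can turn; at 0.017 (18 N) its body meets the rim. Let go at the end of the turn, it lifts 4 mm and the lugs click into notches; not turned, it is pushed out.
- plunger_top (a point): Centre of the end face of the service indicator's reset plunger: a black button 19 mm in diameter, standing 14 mm out of a slim upright indicator body (27 mm in diameter, 44 mm tall) on the same sloped panel, about 150 mm left of the mount as seen from the machine's front. z points straight out of the plunger, 35 degrees from vertical: press against it.
- plunger (a joint): Travel of the reset plunger in m: 0 out, 0.008 at its stop. Spring: about 2.5 N at first, 9 N at the stop; it springs back by itself.
- extractor: The fume extractor's case, fixed to the bench: 360 mm deep, 360 mm wide, 195 mm high at the rear deck, 80 mm at the front edge; between them the panel, 200 mm long up the slope, leans 35 degrees from level, facing the front. A carrying handle on the deck reaches 254 mm. Origin: centre of its underside; x points to its rear, y to its left, z up.
- prefilter_mid (a point): Bystander: a slim pre-filter canister of the same make, 70 mm in diameter and 140 mm tall, with a blade grip but no lugs, standing on the bench. This point is its centre, 70 mm above the bench.
- spray_mid (a point): Bystander: a spray can, 53 mm in diameter and 155 mm tall, standing on the bench. This point is its centre, 78 mm above the bench.
- post_mid (a point): Bystander and tallest obstacle: a welded post, 50 mm square painted tube on a 100 mm square foot plate 8 mm thick, 240 mm tall, 1.4 kg, standing on the bench. This point is its centre, 120 mm above the bench.
- lamp: Bystander: a gooseneck work lamp, fixed to the bench on a 60 mm square magnetic foot 35 mm high. Its 14 mm neck rises from the foot to 300 mm high and bends over along -x; the black lamp head, 56 mm wide and 50 mm long, hangs 25 to 105 mm off the foot's centre, 230 to 305 mm above the bench. Origin: centre of the foot's underside.
Things that resemble listed ones, but are neither listed nor needed, are in the scene too. What is shaped like the part that bears filter_mid but turquoise is not meant.

How it is judged:
On the way, in this order (a step that is already met when the one before it is completed fails the run):
1. the filter is clicked home in the mount and let go (z of filter_mid in the frame of mount between 0.0402 and 0.0438 m and x of filter_mid in the frame of mount between -0.006 and 0.006 m and y of filter_mid in the frame of mount between -0.006 and 0.006 m and angle between the x axis of filter_mid and the x axis of mount, either way round below 0.18 rad and angle between the z axis of filter_mid and the z axis of mount, either way round below 0.08 rad and contact force between the fingers and filter below 0.1 N), for 0.2 s.
2. the reset plunger is pressed down to its stop (value of joint plunger above 0.0072 m), for 0.05 s.
At the end, for the whole second after the job is handed in: The filter is clicked home: its centre 40.2 to 43.8 mm out from the mount's mouth, within 6 mm of its axis, tilted under 0.08 rad from it, blade within 0.18 rad of the mount's x; the plunger, since pressed to within 0.8 mm of its stop, is back out (under 2 mm); bystanders as they were (z of filter_mid in the frame of mount between 0.0402 and 0.0438 m and x of filter_mid in the frame of mount between -0.006 and 0.006 m and y of filter_mid in the frame of mount between -0.006 and 0.006 m and angle between the x axis of filter_mid and the x axis of mount, either way round below 0.18 rad and angle between the z axis of filter_mid and the z axis of mount, either way round below 0.08 rad and value of joint plunger below 0.002 m); the robot touches nothing.
It fails at once if the slim pre-filter is shifted by more than 25 mm or tipped over (distance of prefilter_mid from where it was at the start of the episode above 0.025 m or angle between prefilter_mid's own z axis and vertical above 0.3 rad).
It fails at once if the spray can is shifted by more than 25 mm or tipped over (distance of spray_mid from where it was at the start of the episode above 0.025 m or angle between spray_mid's own z axis and vertical above 0.3 rad).
It fails at once if the welded post is shifted by more than 25 mm or tipped over (distance of post_mid from where it was at the start of the episode above 0.025 m or angle between post_mid's own z axis and vertical above 0.3 rad).
It fails at once if the lamp is knocked (contact force between lamp and anything else above 5 N).
It also fails if it takes over 50 s, if anything falls off the work surface, if the arm or the gripper's body presses on something with over 40 N, if the wrist force passes 120 N, or if a joint passes its speed limit or range.

## Working session

There is one attempt and no reset: what is moved stays moved. The work goes in short steps, Python scripts to look and compute and a tool call to move; the robot and the scene stay as the last step left them, time stands still between calls to the robot, and variables do not carry over. Pictures are saved under pics/ and viewed, and the job is handed in when it is done.

Besides the shell and the picture viewer there is one more tool, called after "Call:" as a command line: name --argument value ..., lists and objects as JSON in quotes. play_rows: Moves the arm, as the interface text tells. Its arguments: {"type":"object","properties":{"series":{"type":"string"},"squeeze":{"type":"number"}},"required":["series"]}

```bash
mkdir -p pics; ls; python3 - <<'E'
from station import monitor, read_camera, camera_info, workorder
import cv2
print(monitor.state())
for n in ("side","top"):
    im=read_camera(n); cv2.imwrite(f"pics/{n}0.png",im[:,:,::-1]); print(n,camera_info(n))
E
```

```text
pics
{'time_s': 0.0, 'joints': array([ 1.10297832,  0.46837752, -0.01161475,  1.60358844,  0.00600364,
        1.07140432, -0.05628369]), 'qd': array([-0.00154784, -0.0008169 ,  0.00186254,  0.00061942,  0.00130132,
       -0.00060623, -0.0008846 ]), 'joint_torque': array([-4.32125498e-04, -5.20570314e+01, -1.26114953e-02, -2.43747514e+01,
       -5.66720136e-02,  1.72912463e-02,  1.68688175e-04]), 'tcp_pos': array([ 0.26760834, -0.59173147,  0.2136547 ]), 'orientation': array([-3.13985374e+00,  1.20169378e-04,  4.24782666e-01]), 'contact_force': array([-0.36126356, -0.12639851, -0.2191851 ]), 'moment': array([-0.03065711,  0.04235852, -0.0246026 ]), 'grip_width': 0.09183068021134375}
side {'camera_matrix': array([[548.29289783,   0.        , 320.87146692],
       [  0.        , 548.29289783, 232.50902984],
       [  0.        ,   0.        ,   1.        ]]), 'R': array([[-0.99930559, -0.03659095, -0.00703193],
       [-0.01326788,  0.52579589, -0.85050729],
       [ 0.03481823, -0.84982339, -0.52591625]]), 't': array([0.50642545, 0.13905208, 1.2131537 ])}
top {'camera_matrix': array([[459.8500632 ,   0.        , 326.17682113],
       [  0.        , 459.8500632 , 233.7499975 ],
       [  0.        ,   0.        ,   1.        ]]), 'R': array([[-0.01286796, -0.99942984, -0.03121563],
       [-0.99482959,  0.01594142, -0.1002993 ],
       [ 0.10073973,  0.02976359, -0.99446751]]), 't': array([-0.03899165,  0.51939035,  1.02593785])}
```

View pics/side0.png

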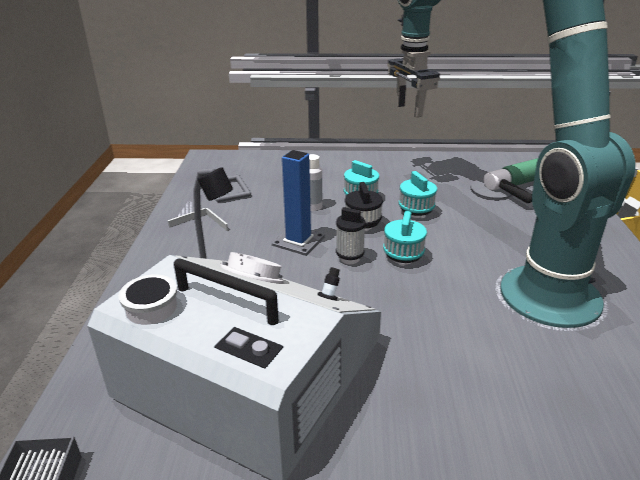

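View pics/top0.png

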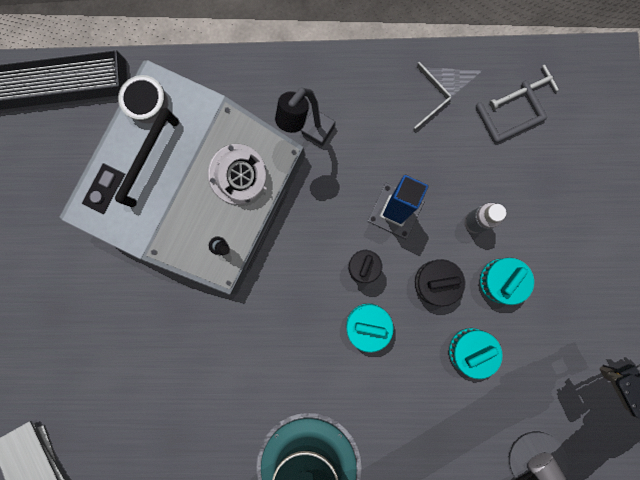

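```bash
cat > h.py <<'E'
import numpy as np, cv2
from station import monitor, read_camera, camera_info
CI={n:camera_info(n) for n in("side","top")}
def ray(n,u,v):
    c=CI[n]; R,t=c["R"],c["t"]; d=R.T@np.linalg.solve(c["camera_matrix"],np.array([u,v,1.])); return -R.T@t,d/np.linalg.norm(d)
def onz(n,u,v,z):
    o,d=ray(n,u,v); return o+d*(z-o[2])/d[2]
def onplane(n,u,v,p,nn):
    o,d=ray(n,u,v); return o+d*((p-o)@nn)/(d@nn)
def proj(n,X):
    c=CI[n]; x=c["R"]@np.asarray(X,float)+c["t"]; p=c["camera_matrix"]@x; return p[:2]/p[2]
def tri(pa,pb):
    o1,d1=ray(*pa);o2,d2=ray(*pb)
    s=np.linalg.lstsq(np.c_[d1,-d2],o2-o1,rcond=None)[0]
    a,b=o1+s[0]*d1,o2+s[1]*d2
    return (a+b)/2,np.linalg.norm(a-b)
E
python3 - <<'E'
from h import *
t=cv2.imread("pics/top0.png");s=cv2.imread("pics/side0.png")
def crop(im,x0,y0,w,h,k,f): cv2.imwrite(f,cv2.resize(im[y0:y0+h,x0:x0+w],None,fx=k,fy=k,interpolation=cv2.INTER_CUBIC))
crop(t,340,160,200,150,4,"pics/t_a.png")
crop(t,50,50,264,198,3,"pics/t_b.png")
crop(t,130,120,180,135,4,"pics/t_c.png")
crop(s,80,150,320,240,2.5,"pics/s_b.png")
print([-CI[n]["R"].T@CI[n]["t"] for n in CI])
E
```

```text
[array([0.46567884, 0.97638396, 0.7598432 ]), array([ 0.41285045, -0.07778483,  1.0711392 ])]
```

View pics/t_a.png

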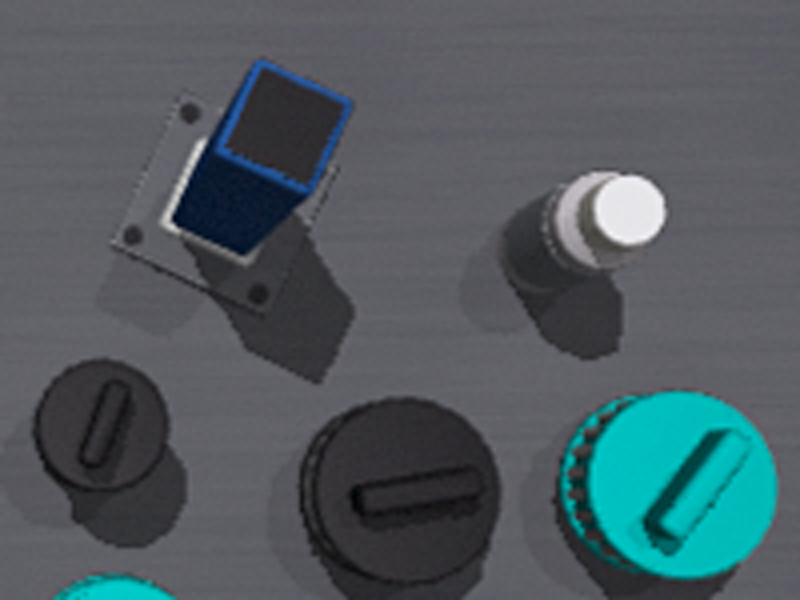

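View pics/t_c.png

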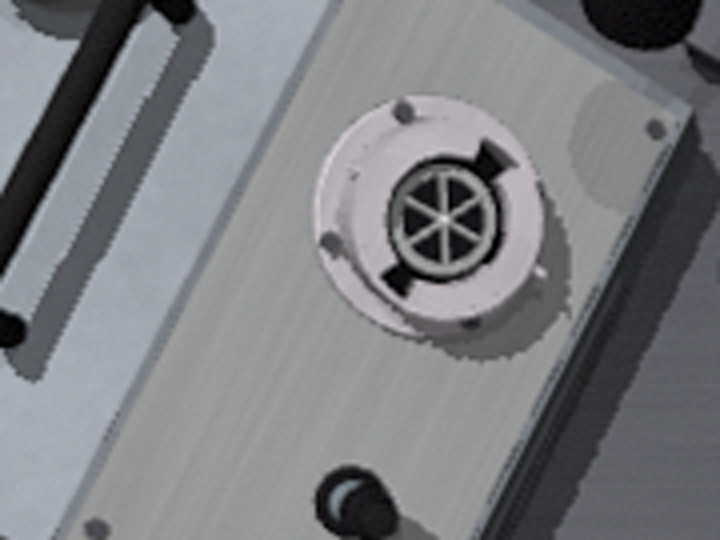

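View pics/s_b.png

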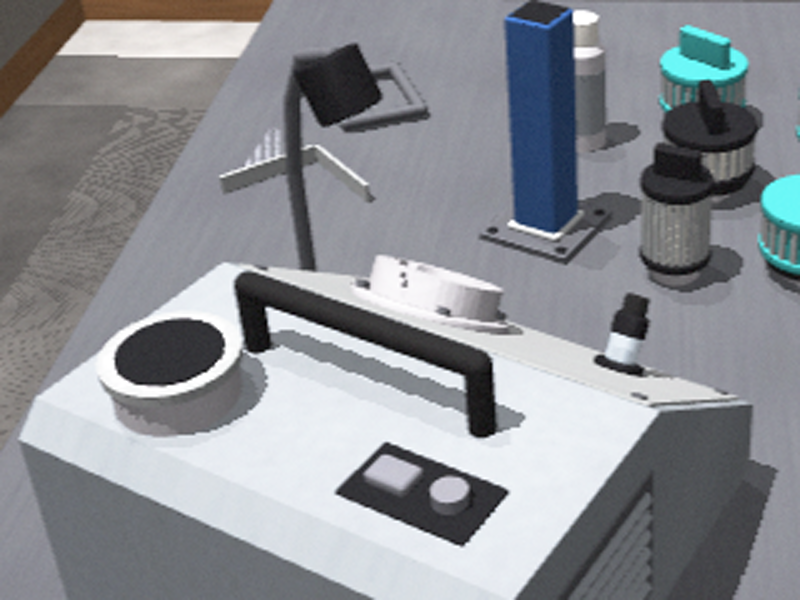

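View pics/t_b.png

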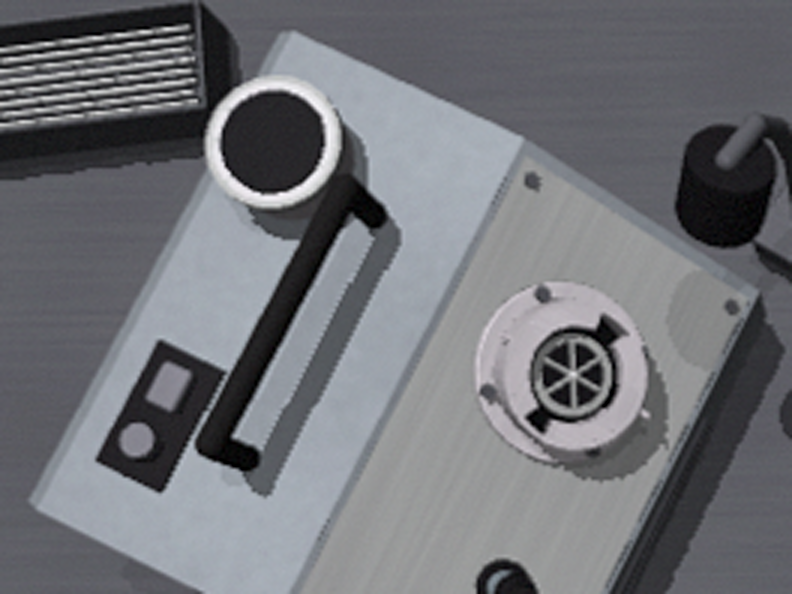

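```bash
python3 - <<'E'
from h import *
P=lambda u,v,z:onz("top",u,v,z)
BR=P(146.7,60,.195);DR=P(224.3,96.7,.195);BL=P(60.7,217.7,.195);DL=P(143,262,.195)
FR=P(303.3,147,.08);FL=P(235,298,.08)
for n in "BR DR BL DL FR FL".split(): print(n,eval(n).round(4))
import math
f=lambda a,b:(np.linalg.norm(b-a).round(4),math.degrees(math.atan2(*(b-a)[1::-1])).__round__(2))
print("BR-BL",f(BR,BL),"DR-DL",f(DR,DL),"FR-FL",f(FR,FL),"DR-BR",f(DR,BR),"FR-BR",f(FR,BR),"FL-BL",f(FL,BL))
print("filter",P(442,283,.082),P(445.2,282.8,.116))
for n,u,v,z in [("side",709/2.5+80,125/2.5+150,.082),("side",712/2.5+80,105/2.5+150,.099)]: print(onz(n,u,v,z))
print("post",P(340+285/4,160+125/4,.24),"pref",P(340+102/4,160+425/4,.1),"spray",P(340+630/4,160+210/4,.155))
E
python3 - <<'E'
import cv2
t=cv2.imread("pics/top0.png");s=cv2.imread("pics/side0.png")
def crop(im,x0,y0,w,h,k,f): cv2.imwrite("pics/"+f,cv2.resize(im[y0:y0+h,x0:x0+w],None,fx=k,fy=k,interpolation=cv2.INTER_CUBIC))
crop(t,130,200,130,100,6,"t_d.png")
crop(s,200,230,130,90,6,"s_d.png")
crop(t,200,130,80,80,7,"t_e.png")
crop(s,300,260,60,45,12,"s_e.png")
E
```

```text
BR [0.8597 0.3061 0.195 ]
DR [0.7789 0.1477 0.195 ]
BL [0.5415 0.4681 0.195 ]
DL [0.4525 0.3024 0.195 ]
FR [0.707 0.    0.08 ]
FL [0.3775 0.1498 0.08  ]
BR-BL (np.float64(0.357), 153.02) DR-DL (np.float64(0.3612), 154.63) FR-FL (np.float64(0.3619), 155.55) DR-BR (np.float64(0.1779), 62.98) FR-BR (np.float64(0.3609), 63.49) FL-BL (np.float64(0.3761), 62.74)
filter [ 0.40401647 -0.2928386   0.082     ] [ 0.40464503 -0.29197343  0.116     ]
[ 0.4054877  -0.28215764  0.082     ]
[ 0.40258718 -0.29444262  0.099     ]
post [ 0.57245933 -0.20913215  0.24      ] pref [ 0.44121368 -0.13056082  0.1       ] spray [ 0.54267667 -0.39185791  0.155     ]
```

View pics/t_d.png

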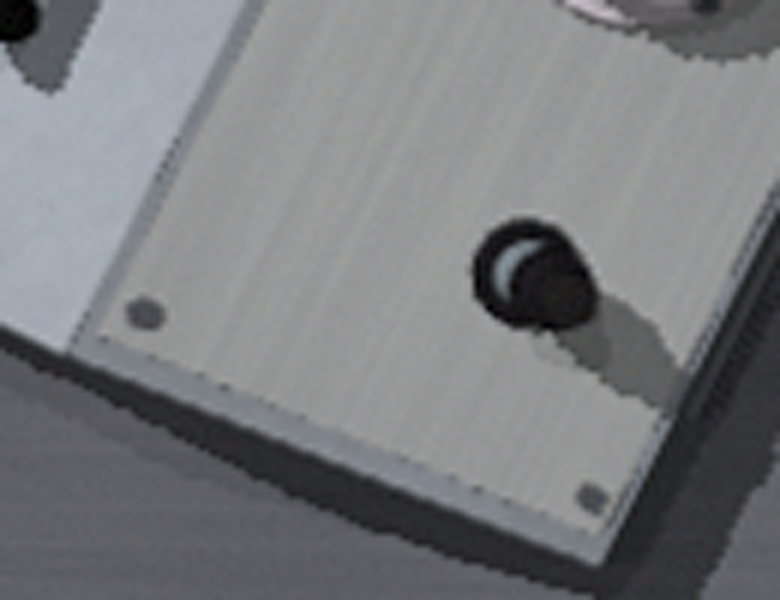

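View pics/s_d.png

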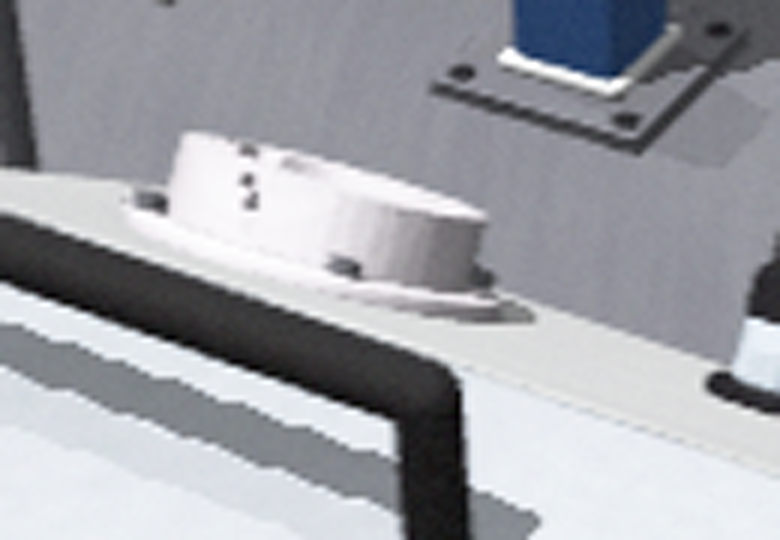

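View pics/t_e.png

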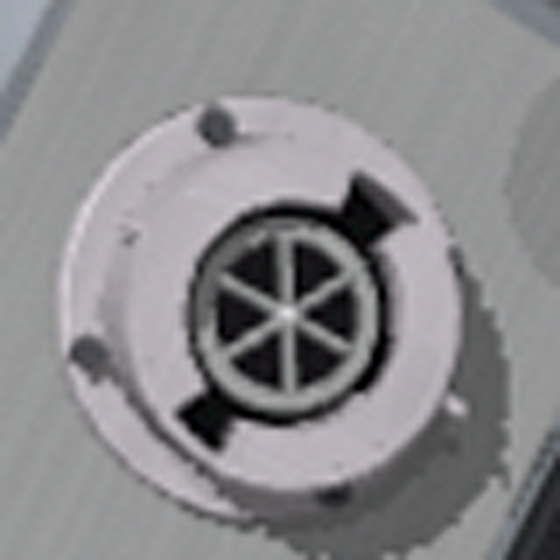

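View pics/s_e.png

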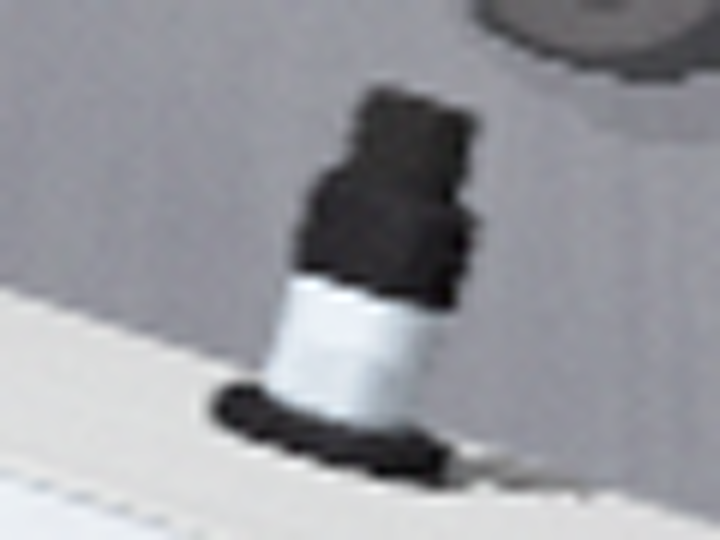

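```bash
cat > geom.py <<'E'
from h import *
import math
P=lambda u,v,z:onz("top",u,v,z)
yaw=math.radians(63.4)
xm=np.array([math.cos(yaw),math.sin(yaw),0]); ym=np.array([-xm[1],xm[0],0])
s35,c35=math.sin(math.radians(35)),math.cos(math.radians(35))
nn=-xm*s35+np.array([0,0,c35])
up=xm*c35+np.array([0,0,s35])  # up slope
E
python3 - <<'E'
from geom import *
f=lambda a,b:(np.linalg.norm(b-a).round(4),round(math.degrees(math.atan2(*(b-a)[1::-1])),2))
BR=P(146.7,60,.195);DR=P(224.3,96.7,.195);BL=P(60.7,217.7,.195);DL=P(141.7,258.7,.195)
FR=P(303.3,147,.08);FL=P(230,294.2,.08)
for n in "BR DR BL DL FR FL".split(): print(n,eval(n).round(4))
print("BR-BL",f(BR,BL),"DR-DL",f(DR,DL),"FR-FL",f(FR,FL),"DR-BR",f(DR,BR),"DL-BL",f(DL,BL),"FR-BR",f(FR,BR),"FL-BL",f(FL,BL))
# panel point
p0=(DR+DL+FR+FL)/4; print("panel c",p0, "plane residuals",[round(float((q-p0)@nn),4) for q in (DR,DL,FR,FL)])
sc=[(50+532/3,50+180/3),(50+732/3,50+307/3),(130+145/6,200+314/6),(130+592/6,200+497/6)]
S=[onplane("top",u,v,p0,nn) for u,v in sc]
for q in S: print("screw",q.round(4),round(float((q-p0)@ym),4),round(float((q-p0)@up),4))
# mount
im=cv2.imread("pics/top0.png"); g=cv2.cvtColor(im,cv2.COLOR_BGR2GRAY)
pr=p0+nn*.032
c=onplane("top",200+288/7,130+312/7,pr,nn)
print("approx c",c)
# rectify rim plane: 0.25mm per px
e1=-ym; e2=-up
k=2000.;N=300
pts=np.array([proj("top",c+e1*a+e2*b) for a,b in((-.075,-.075),(.075,-.075),(.075,.075),(-.075,.075))],np.float32)
H=cv2.getPerspectiveTransform(pts,np.array([[0,0],[N,0],[N,N],[0,N]],np.float32)*2)
w=cv2.warpPerspective(im,H,(600,600),flags=cv2.INTER_CUBIC); cv2.imwrite("pics/rect.png",w)
E
```

```text
BR [0.8597 0.3061 0.195 ]
DR [0.7789 0.1477 0.195 ]
BL [0.5415 0.4681 0.195 ]
DL [0.4589 0.3052 0.195 ]
FR [0.707 0.    0.08 ]
FL [0.3858 0.1607 0.08  ]
BR-BL (np.float64(0.357), 153.02) DR-DL (np.float64(0.3566), 153.79) FR-FL (np.float64(0.3592), 153.43) DR-BR (np.float64(0.1779), 62.98) DL-BL (np.float64(0.1827), 63.12) FR-BR (np.float64(0.3609), 63.49) FL-BL (np.float64(0.3633), 63.13)
panel c [0.58264268 0.15339114 0.1375    ] plane residuals [-0.0004, 0.001, -0.0004, -0.0003]
screw [0.755  0.1437 0.1855] -0.1585 0.0837
screw [0.6929 0.0199 0.0885] -0.1584 -0.0854
screw [0.4715 0.2852 0.1852] 0.1584 0.0831
screw [0.4102 0.1617 0.0886] 0.1579 -0.0852
approx c [0.62662585 0.11876838 0.16867749]
```

View pics/rect.png

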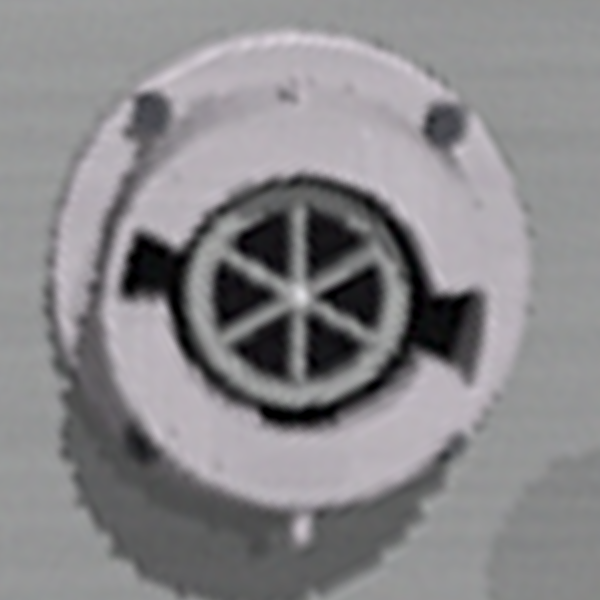

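```bash
python3 - <<'E'
from geom import *
w=cv2.imread("pics/rect.png");g=cv2.cvtColor(w,cv2.COLOR_BGR2GRAY).astype(float)
from scipy.ndimage import map_coordinates as mc
from scipy.optimize import least_squares
def fit(c0,r0,r1,sign,angs):
    pts=[]
    for a in np.radians(angs):
        r=np.arange(r0,r1,.5); v=mc(g,[c0[1]+r*np.sin(a),c0[0]+r*np.cos(a)],order=1)
        d=np.gradient(cv2.GaussianBlur(v[None],(9,1),0)[0])*sign
        i=d.argmax(); pts.append((c0[0]+r[i]*np.cos(a),c0[1]+r[i]*np.sin(a)))
    pts=np.array(pts)
    s=least_squares(lambda p:np.hypot(pts[:,0]-p[0],pts[:,1]-p[1])-p[2],[*c0,(r0+r1)/2],loss="soft_l1",f_scale=2)
    return s.x, np.abs(s.fun).mean()
A=[a for a in range(0,360,5) if not(-15<=(a-10+180)%360-180<=15 or -20<=(a-190+180)%360-180<=20)]
print("mouth",fit((300,303),118,150,1,A))
print("mouth lower",fit((300,303),118,150,1,[a for a in A if 30<a<160]))
print("rim outer",fit((303,308),185,215,-1,list(range(35,180,5))))
c0=(300,303)
for rad in (142,148,154,160):
  a=np.radians(np.arange(-60,300,.5)); v=mc(g,[c0[1]+rad*np.sin(a),c0[0]+rad*np.cos(a)],order=1)
  m=v<110; e=np.flatnonzero(np.diff(m.astype(int))); print(rad,np.degrees(a[e]))
# plunger
E
```

```text
mouth (array([301.08977033, 299.81166338, 125.36032572]), np.float64(1.9421294088965468))
mouth lower (array([300.07614527, 304.52946767, 120.85723412]), np.float64(1.82425580946708))
rim outer (array([303.30712616, 305.05686793, 201.53355372]), np.float64(1.648752526201996))
142 [ -4.5  22.  182.  203.5]
148 [ -4.  22. 181. 204.]
154 [ -4.  22. 182. 204.]
160 [ -4.   22.  182.  204.5]
```

```bash
cat >> geom.py <<'E'
p0=np.array([0.58264,0.15339,0.1375])
c_=np.array([0.62662585,0.11876838,0.16867749])
MC=c_-ym*(2.5/4e3)-up*(4/4e3)
MX=-up; MZ=nn; MY=np.cross(MZ,MX)
E
python3 - <<'E'
from geom import *
print("MC",MC,"along y,up from panel centre",(MC-p0)@ym,(MC-p0)@up)
s=cv2.imread("pics/side0.png")
k=6; s=cv2.resize(s[220:320,200:360],None,fx=5,fy=5,interpolation=cv2.INTER_CUBIC)
def dr(X,col):
    u=(proj("side",X)-[200,220])*5; cv2.circle(s,tuple(int(round(x)) for x in u),1,col,-1)
for a in np.arange(0,360,2):
    r=np.radians(a); dr(MC+.05*(MX*np.cos(r)+MY*np.sin(r)),(0,0,255)); dr(MC-.032*MZ+.05*(MX*np.cos(r)+MY*np.sin(r)),(255,0,0))
# plunger from top: circle of top face
t=cv2.imread("pics/top0.png")
# t_d: plunger top face approx (562,285)/6
pl=onplane("top",130+562/6,200+286/6,p0+nn*.058,nn); print("plunger top view",pl,(pl-MC)@ym,(pl-p0)@up)
a=onplane("side",300+420/12,260+98/12,p0+nn*.058,nn); print("side view ray on plane",a)
print(tri(("side",300+420/12,260+98/12),("top",130+562/6,200+286/6)))
for a in np.arange(0,360,5):
    r=np.radians(a); dr(pl+.0095*(MX*np.cos(r)+MY*np.sin(r)),(0,255,0)); dr(pl-.014*MZ+.0135*(MX*np.cos(r)+MY*np.sin(r)),(0,255,0))
cv2.imwrite("pics/ov.png",s)
t=cv2.resize(t[120:270,180:300],None,fx=5,fy=5,interpolation=cv2.INTER_CUBIC)
for a in np.arange(0,360,4):
    r=np.radians(a)
    for X in (pl+.0095*(MX*np.cos(r)+MY*np.sin(r)),MC+.05*(MX*np.cos(r)+MY*np.sin(r)),MC+.033*(MX*np.cos(r)+MY*np.sin(r)),pl-.058*MZ+.0135*(MX*np.cos(r)+MY*np.sin(r))):
        u=(proj("top",X)-[180,120])*5; cv2.circle(t,tuple(int(round(x)) for x in u),1,(0,0,255),-1)
cv2.imwrite("pics/ovt.png",t[:600])
E
```

```text
MC [0.62681791 0.11775608 0.16810391] along y,up from panel centre -0.055457279129181455 0.007657379898242101
plunger top view [0.47937727 0.15124435 0.17458618] 0.1468293499356702 -0.01817481001352751
side view ray on plane [0.47390709 0.15750229 0.1767892 ]
(array([0.4767257 , 0.15172291, 0.17292476]), np.float64(0.005538336113130638))
```

View pics/ov.png

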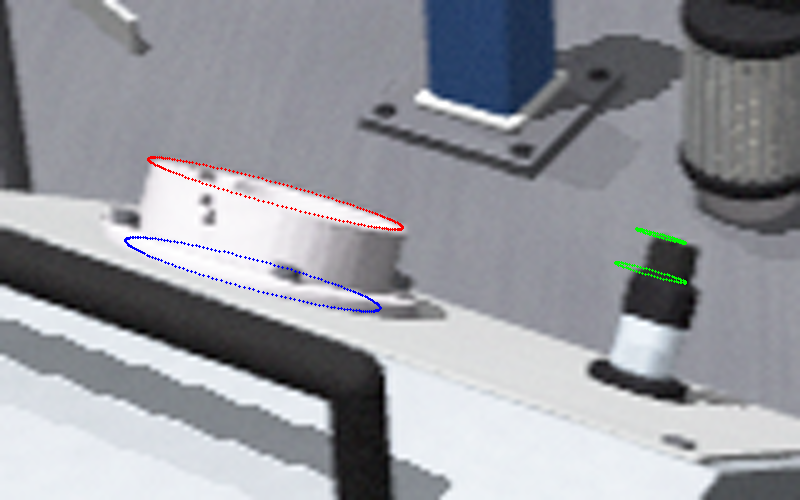

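View pics/ovt.png

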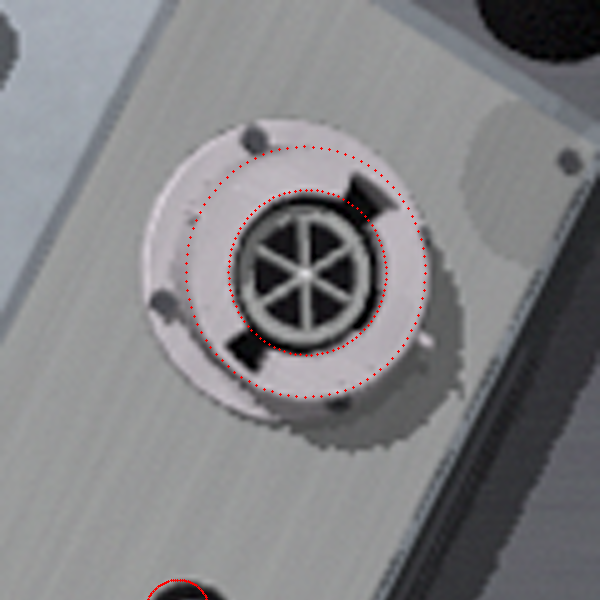

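```bash
python3 - <<'E'
from geom import *
L,e=tri(("side",216,184),("top",291,112)); print("lamp head",L,e)
# silhouettes: top base
print("foot",P(319,129,.0175))
# tool poses
def tool(blade_ang):  # tool x along blade at angle ccw from MX ; z=-MZ
    a=math.radians(blade_ang); x=MX*math.cos(a)+MY*math.sin(a); z=-MZ; y=np.cross(z,x); return np.c_[x,y,z]
for ang in (80,260,0,180):
    R=tool(ang); print(ang,R.round(3).tolist(), "y az",math.degrees(math.atan2(R[1,1],R[0,1])))
    for h in (.072,.080,.1):
        T=MC+MZ*h
        d=R.T@(L-T); print(h,"lamp head centre in tool",d.round(3))
for n,X in (("plunger",[.478,.1515,.174]),):
    print(n,np.array(X)-MC)
E
```

```text
lamp head [0.71443364 0.00670123 0.2703149 ] 0.002343064097450684
foot [ 0.76823347 -0.03250925  0.0175    ]
80 [[0.817, -0.516, 0.257], [-0.568, -0.644, 0.513], [-0.1, -0.565, -0.819]] y az -128.74787156985386
0.072 lamp head centre in tool [ 0.124 -0.032 -0.046]
0.08 lamp head centre in tool [ 0.124 -0.032 -0.038]
0.1 lamp head centre in tool [ 0.124 -0.032 -0.018]
260 [[-0.817, 0.516, 0.257], [0.568, 0.644, 0.513], [0.1, 0.565, -0.819]] y az 51.25212843014615
0.072 lamp head centre in tool [-0.124  0.032 -0.046]
0.08 lamp head centre in tool [-0.124  0.032 -0.038]
0.1 lamp head centre in tool [-0.124  0.032 -0.018]
0 [[-0.367, -0.894, 0.257], [-0.732, 0.448, 0.513], [-0.574, -0.0, -0.819]] y az 153.4
0.072 lamp head centre in tool [-0.009 -0.128 -0.046]
0.08 lamp head centre in tool [-0.009 -0.128 -0.038]
0.1 lamp head centre in tool [-0.009 -0.128 -0.018]
180 [[0.367, 0.894, 0.257], [0.732, -0.448, 0.513], [0.574, -0.0, -0.819]] y az -26.6
0.072 lamp head centre in tool [ 0.009  0.128 -0.046]
0.08 lamp head centre in tool [ 0.009  0.128 -0.038]
0.1 lamp head centre in tool [ 0.009  0.128 -0.018]
plunger [-0.14881791  0.03374392  0.00589609]
```

```bash
python3 - <<'E'
from geom import *
t=cv2.imread("pics/top0.png")
c=cv2.resize(t[255:312,410:474],None,fx=10,fy=10,interpolation=cv2.INTER_CUBIC).astype(float)
c=np.clip((c-15)*3.2,0,255).astype(np.uint8)
for (z,col,B) in ((.116,(0,0,255),0),(.082,(0,255,0),1)):
  pass
cv2.imwrite("pics/bl.png",c)
s=cv2.imread("pics/side0.png")
c=cv2.resize(s[175:235,335:395],None,fx=9,fy=9,interpolation=cv2.INTER_CUBIC).astype(float)
cv2.imwrite("pics/bls.png",np.clip(c*2,0,255).astype(np.uint8))
E
```

```text
(no output)
```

View pics/bl.png

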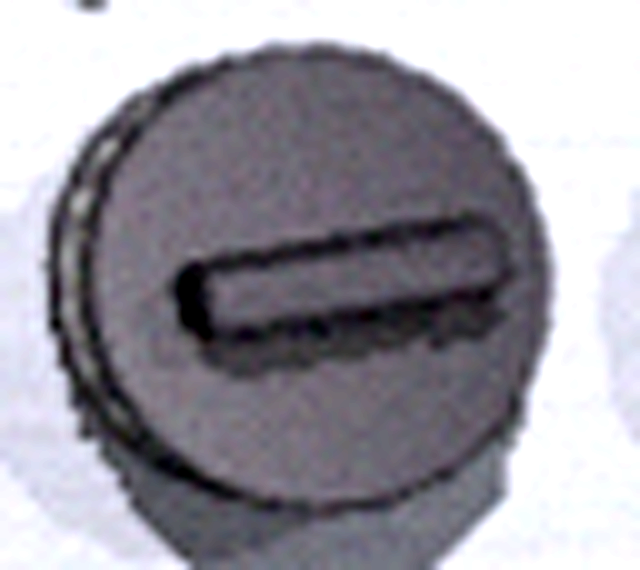

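View pics/bls.png

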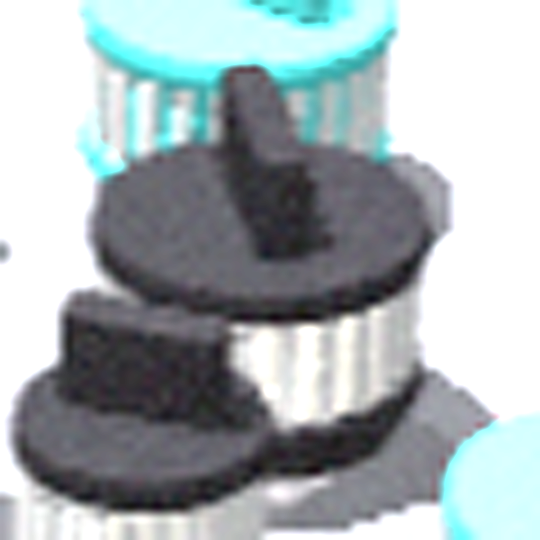

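```bash
python3 - <<'E'
from geom import *
print(P(441.45,282.25,.082), P(445.25,281.75,.116))
a,b=P(410+210/10-.45,255+299/10-.45,.116),P(410+505/10-.45,255+246/10-.45,.116); print(np.linalg.norm(a-b),math.degrees(math.atan2(*(b-a)[1::-1])), (a+b)/2)
# side blade top centre and circle centre
u=lambda x,y:(335+x/9-.45,175+y/9-.45)
print(onz("side",*u(268,110),.116), onz("side",*u(263,222),.082))
print(P(340+210/4,160+425/4,.1))
E
```

```text
[ 0.40561426 -0.29173929  0.082     ] [ 0.40678365 -0.29215791  0.116     ]
0.0612723733878845 -80.57147357379837 [ 0.40667833 -0.29224308  0.116     ]
[ 0.40451038 -0.29084993  0.116     ] [ 0.40491291 -0.28646125  0.082     ]
[ 0.44043269 -0.18710922  0.1       ]
```

```bash
cat > plan.py <<'E'
from geom import *
from scipy.spatial.transform import Rotation as Ro
def cur():
    s=monitor.state(); return np.array(s["tcp_pos"]),Ro.from_euler("xyz",s["orientation"]),s
def rows(p,R,pt,Rt,n,g):
    """straight line, constant turn; rounded rows; returns text and end pose"""
    out=[]
    for i in range(n):
        k=n-i
        w=(R.inv()*Rt).as_rotvec(degrees=True)/k
        t=R.inv().apply(pt-p)/k*100
        t=np.round(t,2); w=np.round(w,1)
        p=p+R.apply(t/100); R=R*Ro.from_rotvec(w,degrees=True)
        out.append(" ".join(f"{x:g}" for x in (*t,*w,g)))
    for i in range(0,n,5): print("; ".join(out[i:i+5]))
    print("end",p.round(4),R.as_euler("xyz",degrees=True).round(2)); return p,R
def toolR(ang):
    a=math.radians(ang); x=MX*math.cos(a)+MY*math.sin(a); z=-MZ; return Ro.from_matrix(np.c_[x,np.cross(z,x),z])
def st():
    p,R,s=cur(); print(round(s["time_s"],3),p.round(4),R.as_euler("xyz",degrees=True).round(2),"F",s["contact_force"].round(2),"M",s["moment"].round(2),"w",round(s["grip_width"],4),"q",s["joints"].round(3)); return p,R
E
python3 - <<'E'
from plan import *
p,R=st()
rows(p,R,np.array([.4055,-.292,.2]),Ro.from_euler("xyz",[180,0,99.4],degrees=True),9,1)
E
```

```text
0.1 [ 0.2676 -0.5918  0.2137] [-1.7991e+02  1.0000e-02  2.4340e+01] F [-0.71  0.37  0.45] M [-0.01 -0.02  0.03] w 0.092 q [ 1.103  0.468 -0.012  1.604  0.006  1.071 -0.056]
2.77 -2.4 0.16 -0 -0 -8.3 1; 3.09 -1.98 0.16 -0 -0 -8.3 1; 3.34 -1.51 0.16 -0 -0 -8.4 1; 3.52 -1.01 0.15 -0 -0 -8.3 1; 3.63 -0.49 0.16 -0 -0 -8.4 1
3.67 0.05 0.15 -0 -0 -8.3 1; 3.62 0.57 0.16 -0 -0 -8.4 1; 3.5 1.1 0.15 -0 -0 -8.3 1; 3.3 1.59 0.16 -0 -0.1 -8.4 1
end [ 0.4055 -0.292   0.2   ] [-1.7996e+02  1.0000e-02  9.9440e+01]
```

Call:
play_rows --series "2.77 -2.4 0.16 0 0 -8.3 1; 3.09 -1.98 0.16 0 0 -8.3 1; 3.34 -1.51 0.16 0 0 -8.4 1; 3.52 -1.01 0.15 0 0 -8.3 1; 3.63 -0.49 0.16 0 0 -8.4 1"

```text
time_s: 0.72
tcp_pos: [0.3447, -0.4244, 0.2064]
orientation: [-3.141, -0.0, 1.157]
contact_force: [-0.4, -0.9, 0.6]
grip_width: 0.0918
```

Call:
play_rows --series "3.67 0.05 0.15 0 0 -8.3 1; 3.62 0.57 0.16 0 0 -8.4 1; 3.5 1.1 0.15 0 0 -8.3 1; 3.3 1.59 0.16 0 -0.1 -8.4 1; 0 0 0 0 0 0 1"

```text
time_s: 1.35
tcp_pos: [0.4067, -0.2897, 0.2003]
orientation: [-3.142, 0.001, 1.741]
contact_force: [-0.2, -0.5, 0.3]
grip_width: 0.092
```

```bash
python3 - <<'E'
from plan import *
p,R=st()
im=read_camera("top"); cv2.imwrite("pics/top1.png",cv2.resize(im[200:350,340:540,::-1],None,fx=4,fy=4))
rows(p,R,np.array([.4055,-.292,.090]),Ro.from_euler("xyz",[180,0,99.4],degrees=True),4,1)
E
```

```text
1.35 [ 0.4067 -0.2897  0.2003] [-1.800e+02  4.000e-02  9.975e+01] F [-0.18 -0.45  0.27] M [-0.06 -0.06 -0.03] w 0.092 q [ 0.899  0.265 -0.403  1.959  0.128  0.942  0.604]
-0.05 -0.04 2.76 -0 0 0.1 1; -0.05 -0.04 2.76 -0 0 0.1 1; -0.05 -0.04 2.76 -0 0 0.1 1; -0.05 -0.04 2.75 -0 0 0 1
end [ 0.4055 -0.292   0.09  ] [-1.800e+02  4.000e-02  9.945e+01]
```

View pics/top1.png

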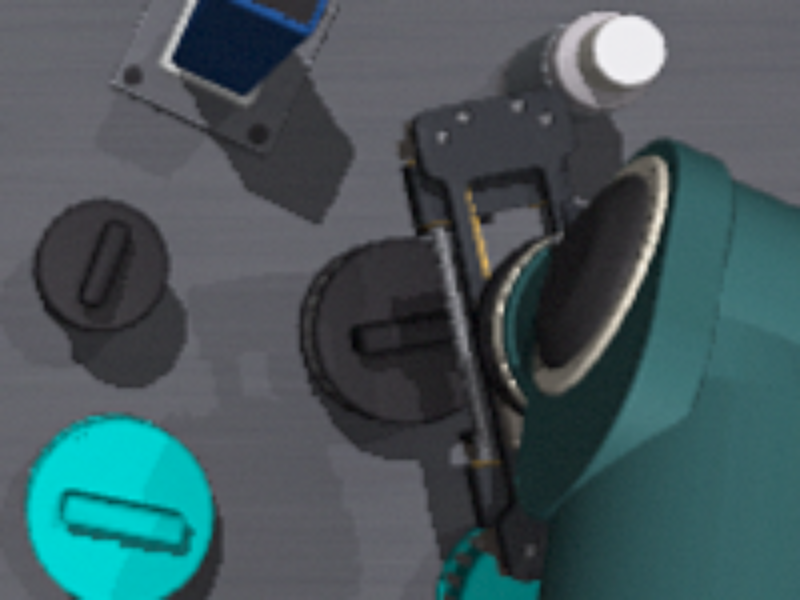

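Call:
play_rows --series "0 0 2.8 0 0 0 1; 0 0 2.8 0 0 0 1; 0 0 2.8 0 0 0 1; 0 0 2.0 0 0 0 1; 0 0 0.6 0 0 0 1"

```text
time_s: 2.02
tcp_pos: [0.4043, -0.2935, 0.0892]
orientation: [-3.139, 0.0, 1.733]
contact_force: [-0.8, 0.7, 0.2]
grip_width: 0.0919
```

Call:
play_rows --series "0 0 0 0 0 0 1; 0 0 0 0 0 0 1"

```text
time_s: 2.28
tcp_pos: [0.4061, -0.2934, 0.0913]
orientation: [3.141, 0.003, 1.735]
contact_force: [0.9, 0.5, 0.2]
grip_width: 0.0918
```

```bash
python3 - <<'E'
from plan import *
p,R=st()
im=read_camera("side"); cv2.imwrite("pics/side1.png",cv2.resize(im[120:270,300:500,::-1],None,fx=4,fy=4))
E
```

```text
2.275 [ 0.4061 -0.2934  0.0913] [1.7996e+02 1.7000e-01 9.9400e+01] F [0.85 0.51 0.24] M [-0.03 -0.08  0.  ] w 0.0918 q [ 0.854  0.426 -0.356  2.043  0.226  0.708  0.518]
```

View pics/side1.png

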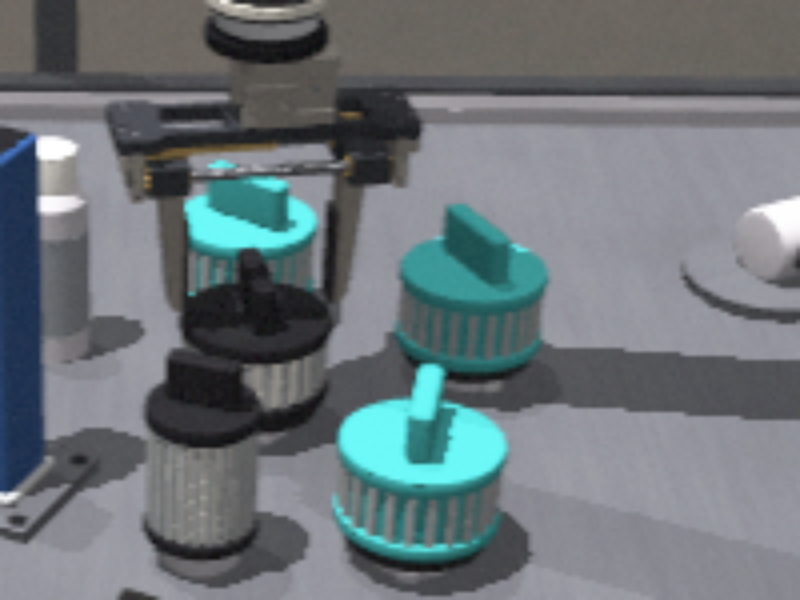

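Call:
play_rows --series "0 0 0 0 0 0 -1; 0 0 0 0 0 0 -1; 0 0 0 0 0 0 -1; 0 0 0 0 0 0 -1; 0 0 0 0 0 0 -1" --squeeze 50

```text
time_s: 2.95
tcp_pos: [0.4057, -0.2927, 0.0904]
orientation: [-3.141, 0.002, 1.735]
contact_force: [-0.4, 0.6, 0.5]
grip_width: 0.0438
```

Call:
play_rows --series "0 0 0 0 0 0 -1; 0 0 0 0 0 0 -1"

```text
time_s: 3.2
tcp_pos: [0.4057, -0.2927, 0.0904]
orientation: [-3.141, 0.002, 1.735]
contact_force: [-0.3, 0.9, 0.4]
grip_width: 0.024
```

```bash
python3 - <<'E'
from plan import *
p,R=st()
E
```

```text
3.2 [ 0.4057 -0.2927  0.0904] [-1.7999e+02  1.0000e-01  9.9430e+01] F [-0.28  0.88  0.37] M [-0.06 -0.12  0.06] w 0.024 q [ 0.853  0.427 -0.356  2.043  0.226  0.707  0.518]
```

Call:
play_rows --series "0 0 0 0 0 0 -1; 0 0 0 0 0 0 -1; 0 0 0 0 0 0 -1; 0 0 0 0 0 0 -1"

```text
time_s: 3.7
tcp_pos: [0.4057, -0.2927, 0.0904]
orientation: [-3.141, 0.002, 1.735]
contact_force: [-0.1, 0.5, -0.3]
grip_width: 0.0156
```

```bash
python3 - <<'E'
from plan import *
p,R=st()
Rt=toolR(260)
R0=Ro.from_euler("xyz",[180,0,99.4],degrees=True)
p0=np.array([.4057,-.2927,.0904])
print("A lift"); p,R=rows(p0,R0,np.array([.4,-.2927,.31]),R0,5,-1)
print("B along"); p,R=rows(p,R,np.array([.45,-.04,.33]),R0,6,-1)
print("C tilt to h=.075+.06"); p,R=rows(p,R,MC+MZ*.16,Rt,7,-1)
E
```

```text
3.7 [ 0.4057 -0.2927  0.0904] [-1.7999e+02  1.0000e-01  9.9430e+01] F [-0.06  0.47 -0.35] M [-0.05 -0.08 -0.  ] w 0.0156 q [ 0.853  0.427 -0.356  2.043  0.226  0.707  0.518]
A lift
0.02 -0.11 -4.39 0 0 0 -1; 0.02 -0.11 -4.39 0 0 0 -1; 0.02 -0.11 -4.39 0 0 0 -1; 0.02 -0.12 -4.4 0 0 0 -1; 0.01 -0.11 -4.39 0 0 0 -1
end [ 0.4    -0.2927  0.31  ] [180.    0.   99.4]
B along
4.02 1.51 -0.33 0 0 0 -1; 4.02 1.51 -0.33 0 0 0 -1; 4.02 1.51 -0.34 0 0 0 -1; 4.02 1.51 -0.33 0 0 0 -1; 4.02 1.51 -0.33 0 0 0 -1
4.02 1.51 -0.34 0 0 0 -1
end [ 0.45 -0.04  0.33] [180.    0.   99.4]
C tilt to h=.075+.06
0.75 2.09 0.44 -4.3 2.7 -6.1 -1; 0.5 2.12 0.63 -4.4 2.7 -6.1 -1; 0.24 2.1 0.81 -4.3 2.7 -6.1 -1; -0.02 2.04 0.97 -4.4 2.7 -6.1 -1; -0.28 1.95 1.11 -4.3 2.7 -6.1 -1
-0.54 1.82 1.24 -4.4 2.7 -6 -1; -0.78 1.64 1.34 -4.3 2.8 -6.1 -1
end [0.5857 0.0357 0.2991] [145.44  -5.73 145.21]
```

Call:
play_rows --series "0 0 -2 0 0 0 -1; 0 0 -4 0 0 0 -1; 0 0 -5 0 0 0 -1; 0 0 -5.5 0 0 0 -1; 0.1 -0.5 -5.4 0 0 0 -1"

```text
time_s: 4.32
tcp_pos: [0.4, -0.2916, 0.3106]
orientation: [-3.141, 0.001, 1.736]
contact_force: [0.8, -1.2, -3.7]
grip_width: 0.016
```

Call:
play_rows --series "2 0.7 -0.4 0 0 0 -1; 4 1.5 -0.4 0 0 0 -1; 5.1 1.9 -0.4 0 0 0 -1; 5.1 1.9 -0.4 0 0 0 -1; 5 2 -0.4 0 0 0 -1"

```text
time_s: 4.95
tcp_pos: [0.4434, -0.0671, 0.3271]
orientation: [-3.138, 0.0, 1.736]
contact_force: [1.1, 0.8, -4.1]
grip_width: 0.0157
```

```bash
python3 - <<'E'
from plan import *
p,R=st()
for n in("side","top"):
    im=read_camera(n); cv2.imwrite(f"pics/{n}2.png",im[:,:,::-1])
E
```

```text
4.95 [ 0.4434 -0.0671  0.3271] [-1.798e+02  3.000e-02  9.948e+01] F [ 1.05  0.77 -4.08] M [-0.  -0.2  0. ] w 0.0157 q [ 0.686  0.055 -0.625  1.891  0.036  1.209  0.214]
```

View pics/side2.png

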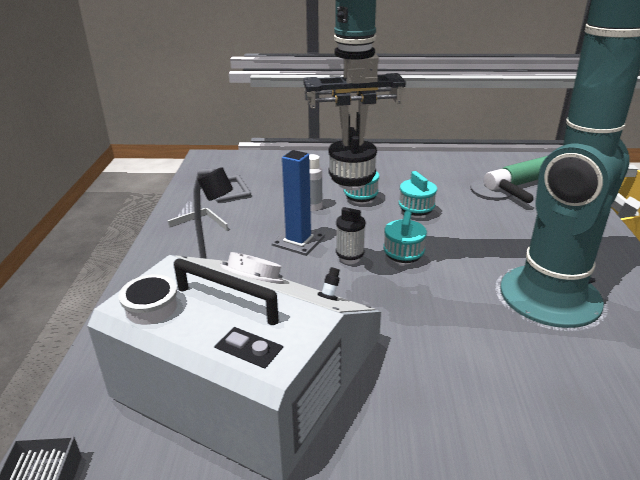

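View pics/top2.png

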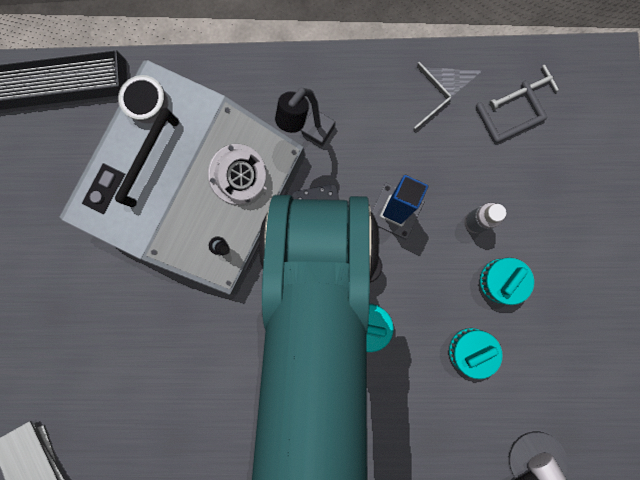

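```bash
python3 - <<'E'
from plan import *
p,R=st()
p,R=rows(p,R,MC+MZ*.16,toolR(260),9,-1)
E
```

```text
5.05 [ 0.4445 -0.0622  0.3279] [-1.7994e+02 -9.0000e-02  1.0008e+02] F [-0.96 -0.11 -3.84] M [-0.11 -0.09  0.  ] w 0.0159 q [ 0.682  0.055 -0.631  1.89   0.033  1.209  0.216]
0.8 1.74 0.32 -3.4 2.1 -4.7 -1; 0.64 1.77 0.45 -3.4 2.1 -4.7 -1; 0.47 1.79 0.57 -3.4 2.1 -4.7 -1; 0.3 1.78 0.7 -3.4 2.1 -4.6 -1; 0.13 1.75 0.81 -3.4 2.1 -4.7 -1
-0.04 1.71 0.91 -3.4 2 -4.6 -1; -0.21 1.64 1.01 -3.4 2.1 -4.7 -1; -0.37 1.55 1.09 -3.3 2.1 -4.6 -1; -0.54 1.46 1.16 -3.4 2 -4.7 -1
end [0.5857 0.0357 0.2992] [145.4   -5.71 145.18]
```

Call:
play_rows --series "0.8 1.74 0.32 -3.4 2.1 -4.7 -1; 0.64 1.77 0.45 -3.4 2.1 -4.7 -1; 0.47 1.79 0.57 -3.4 2.1 -4.7 -1; 0.3 1.78 0.7 -3.4 2.1 -4.6 -1; 0.13 1.75 0.81 -3.4 2.1 -4.7 -1"

```text
time_s: 5.68
tcp_pos: [0.5225, -0.0155, 0.3107]
orientation: [2.816, -0.117, 2.171]
contact_force: [0.1, 0.6, -4.4]
grip_width: 0.0157
```

Call:
play_rows --series "0 1.71 0.91 -3.4 2 -4.6 -1; -0.21 1.64 1.01 -3.4 2.1 -4.7 -1; -0.37 1.55 1.09 -3.3 2.1 -4.6 -1; -0.54 1.46 1.16 -3.4 2 -4.7 -1; 0 0 0 0 0 0 -1"

```text
time_s: 6.3
tcp_pos: [0.5855, 0.0267, 0.2973]
orientation: [2.541, -0.103, 2.522]
contact_force: [-0.1, 0.4, -3.4]
grip_width: 0.0156
```

Call:
play_rows --series "0 0 0 0 0 0 -1; 0 0 0 0 0 0 -1"

```text
time_s: 6.55
tcp_pos: [0.5864, 0.027, 0.3003]
orientation: [2.541, -0.096, 2.522]
contact_force: [-0.2, -0.3, -3.6]
grip_width: 0.0158
```

```bash
python3 - <<'E'
from plan import *
p,R=st()
d=p-MC; print("mount frame",[round(float(d@a)*1000,1) for a in(MX,MY,MZ)], "rot err",(R.inv()*toolR(260)).as_rotvec(degrees=True).round(2))
for n in("side","top"):
    im=read_camera(n); cv2.imwrite(f"pics/{n}3.png",cv2.resize(im[80:305,140:440,::-1],None,fx=2.5,fy=2.5,interpolation=cv2.INTER_CUBIC))
E
```

```text
6.55 [0.5864 0.027  0.3003] [145.58  -5.52 144.53] F [-0.16 -0.26 -3.6 ] M [-1.02  0.35 -0.02] w 0.0158 q [ 0.833  0.314 -0.746  1.855 -0.467  0.888  1.325]
mount frame [5.5, 4.5, 165.3] rot err [-0.1   0.53 -0.43]
```

View pics/side3.png

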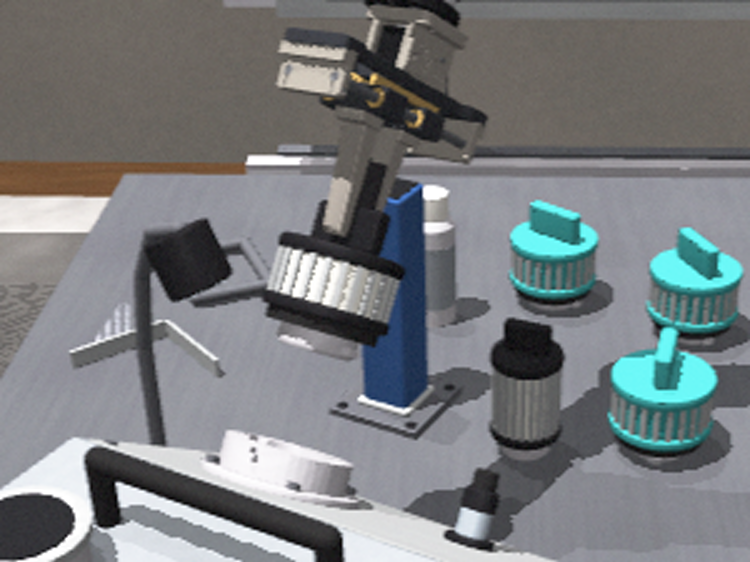

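View pics/top3.png

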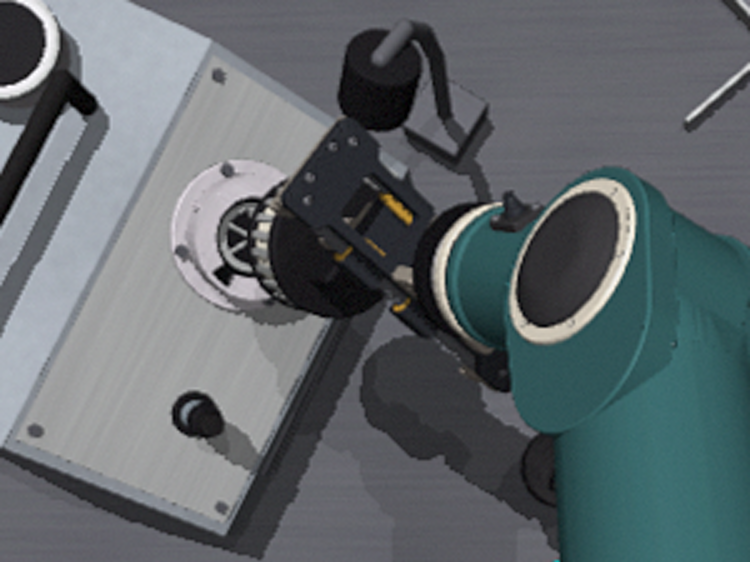

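```bash
cat > ov.py <<'E'
from plan import *
def overlay(n,fn,box,k,p,R,off=.0904):
    im=read_camera(n)[:,:,::-1]
    x0,y0,w,h=box; o=cv2.resize(im[y0:y0+h,x0:x0+w],None,fx=k,fy=k,interpolation=cv2.INTER_CUBIC)
    M=R.as_matrix(); X,Y,Z=M.T; foot=p+Z*off
    for hh,r,c in ((0,.028,(0,255,0)),(.026,.05,(0,0,255)),(.082,.05,(255,0,255))):
        for a in np.radians(np.arange(0,360,3)):
            u=(proj(n,foot-Z*hh+r*(X*np.cos(a)+Y*np.sin(a)))+.5-[x0,y0])*k; cv2.circle(o,tuple(int(round(v)) for v in u),1,c,-1)
    for a,b in ((32,8),(32,-8),(-32,8),(-32,-8)):
        u=(proj(n,foot-Z*.116+(X*a+Y*b)/1000)+.5-[x0,y0])*k; cv2.circle(o,tuple(int(round(v)) for v in u),2,(0,255,255),-1)
    cv2.imwrite("pics/"+fn,o)
E
python3 - <<'E'
from ov import *
p,R=st()
overlay("side","ovs3.png",(230,140,90,90),7,p,R)
overlay("top","ovt3.png",(210,120,120,100),6,p,R)
E
```

```text
6.65 [0.5867 0.0269 0.3006] [145.55  -5.48 144.53] F [-0.63 -0.04 -3.63] M [-0.96  0.41 -0.01] w 0.0158 q [ 0.833  0.314 -0.746  1.855 -0.467  0.888  1.326]
```

View pics/ovs3.png

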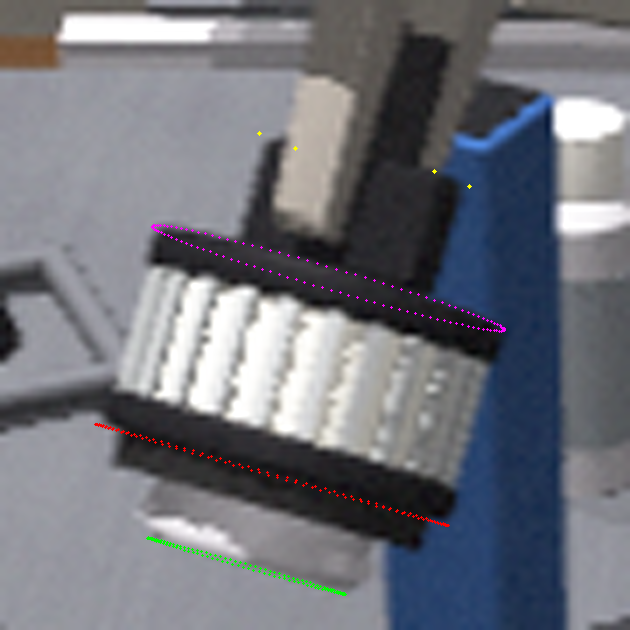

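View pics/ovt3.png

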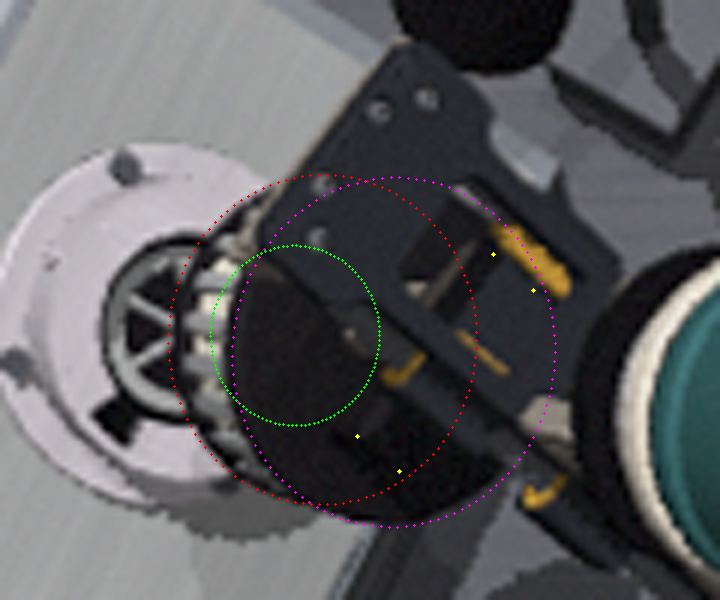

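```bash
python3 - <<'E'
from plan import *
p,R=st()
p,R=rows(p,R,MC+MZ*.098,toolR(260),6,-1)
E
```

```text
6.75 [0.5868 0.0268 0.3006] [145.53  -5.48 144.53] F [-0.09 -0.45 -4.49] M [-0.98  0.34 -0.01] w 0.0155 q [ 0.833  0.314 -0.746  1.854 -0.467  0.888  1.326]
0.11 0.07 1.12 -0 0.1 -0.1 -1; 0.11 0.07 1.12 -0 0.1 -0.1 -1; 0.1 0.07 1.13 -0 0.1 -0.1 -1; 0.1 0.08 1.12 -0 0.1 -0 -1; 0.1 0.07 1.13 -0 0.1 -0.1 -1
0.1 0.08 1.13 -0.1 0.1 -0 -1
end [0.6017 0.0676 0.2484] [145.37  -5.75 145.2 ]
```

Call:
play_rows --series "0.15 0.1 1.6 0 0.15 -0.1 -1; 0.15 0.1 1.6 0 0.15 -0.1 -1; 0.15 0.1 1.5 0 0.15 -0.1 -1; 0.17 0.14 1.5 0 0.1 -0.1 -1; 0 0 0.5 0 0 0 -1"

```text
time_s: 7.38
tcp_pos: [0.6012, 0.0686, 0.2474]
orientation: [2.538, -0.102, 2.535]
contact_force: [-0.3, -0.7, -3.6]
grip_width: 0.0155
```

Call:
play_rows --series "0 0 0 0 0 0 -1; 0 0 0 0 0 0 -1; 0 0 0 0 0 0 -1"

```text
time_s: 7.75
tcp_pos: [0.6019, 0.0668, 0.2489]
orientation: [2.538, -0.1, 2.533]
contact_force: [-0.2, 0.0, -3.0]
grip_width: 0.0154
```

```bash
cat >> plan.py <<'E'
def mt(ang=260):
    p,R=st(); d=p-MC; print("mount frame mm",[round(float(d@a)*1000,1) for a in(MX,MY,MZ)], "rot err",(R.inv()*toolR(ang)).as_rotvec(degrees=True).round(2))
    return p,R
E
python3 - <<'E'
from ov import *
p,R=mt()
overlay("side","ovs4.png",(200,190,120,90),6,p,R)
overlay("top","ovt4.png",(190,120,120,100),6,p,R)
E
```

```text
7.75 [0.6019 0.0668 0.2489] [145.43  -5.71 145.13] F [-0.24  0.02 -3.03] M [-0.98  0.39  0.05] w 0.0154 q [ 0.736  0.4   -0.743  1.89  -0.436  0.746  1.291]
mount frame mm [0.1, 0.6, 98.7] rot err [-0.02  0.03 -0.04]
```

View pics/ovs4.png

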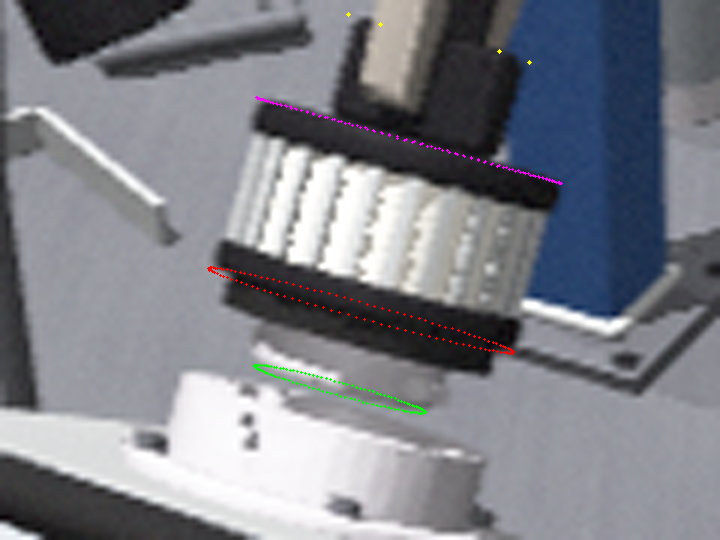

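View pics/ovt4.png

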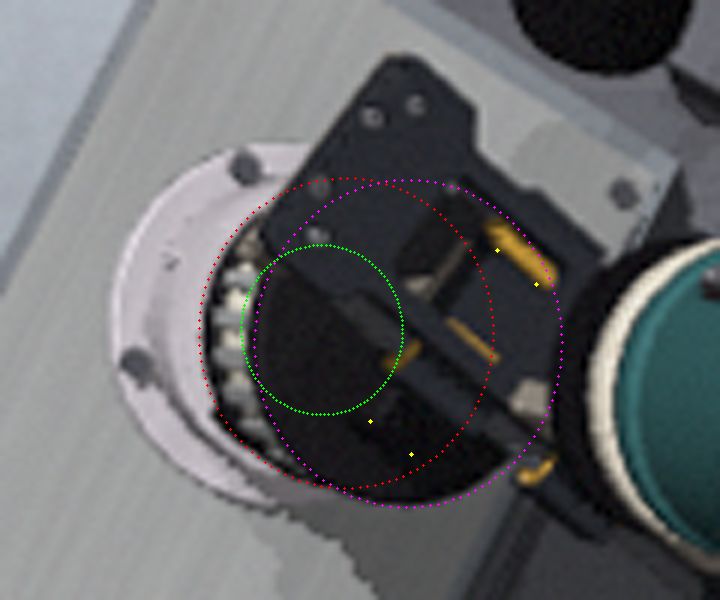

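Call:
play_rows --series "0 0 0.5 0 0 0 -1; 0 0 0.5 0 0 0 -1; 0 0 0.5 0 0 0 -1; 0 0 0 0 0 0 -1"

```text
time_s: 8.35
tcp_pos: [0.6052, 0.0755, 0.2357]
orientation: [2.538, -0.102, 2.535]
contact_force: [-0.5, 0.1, -4.9]
grip_width: 0.0159
```

```bash
python3 - <<'E'
from plan import *
p,R=mt(); s=monitor.state(); print("F tool",R.inv().apply(s["contact_force"]).round(2))
E
```

```text
8.35 [0.6052 0.0755 0.2357] [145.44  -5.82 145.22] F [-0.53  0.05 -4.86] M [-1.    0.38 -0.04] w 0.0159 q [ 0.712  0.422 -0.739  1.896 -0.429  0.713  1.284]
mount frame mm [0.1, -0.4, 82.6] rot err [-0.03 -0.1  -0.03]
F tool [-0.03 -2.98  3.87]
```

Call:
play_rows --series "0 0 0.4 0 0 0 -1; 0 0 0.4 0 0 0 -1; 0 0 0.3 0 0 0 -1; 0 0 0 0 0 0 -1"

```text
time_s: 8.85
tcp_pos: [0.6087, 0.0802, 0.2276]
orientation: [2.538, -0.1, 2.533]
contact_force: [-3.2, -4.3, 3.5]
grip_width: 0.0155
```

```bash
python3 - <<'E'
from plan import *
p,R=mt(); s=monitor.state(); print("F tool",R.inv().apply(s["contact_force"]).round(2))
E
```

```text
8.85 [0.6087 0.0802 0.2276] [145.43  -5.73 145.15] F [-3.24 -4.28  3.48] M [-0.81  0.75  0.3 ] w 0.0155 q [ 0.696  0.437 -0.735  1.899 -0.423  0.69   1.279]
mount frame mm [0.0, 0.6, 72.6] rot err [-0.01  0.01 -0.03]
F tool [ 0.56 -2.46 -5.88]
```

Call:
play_rows --series "0 0 0.3 0 0 0 -1; 0 0 0.3 0 0 0 -1; 0 0 0 0 0 0 -1; 0 0 0 0 0 0 -1"

```text
time_s: 9.35
tcp_pos: [0.6102, 0.083, 0.2231]
orientation: [2.538, -0.1, 2.533]
contact_force: [-5.8, -6.6, 7.4]
grip_width: 0.0157
```

```bash
python3 - <<'E'
from ov import *
p,R=mt(); s=monitor.state(); print("F tool",R.inv().apply(s["contact_force"]).round(2))
overlay("side","ovs5.png",(200,190,120,90),6,p,R)
E
```

```text
9.35 [0.6102 0.083  0.2231] [145.44  -5.72 145.15] F [-5.8  -6.61  7.36] M [-0.64  1.01  0.5 ] w 0.0157 q [ 0.687  0.445 -0.733  1.901 -0.421  0.678  1.276]
mount frame mm [-0.0, 0.7, 67.2] rot err [-0.02  0.02 -0.03]
F tool [  1.71  -3.1  -10.91]
```

View pics/ovs5.png

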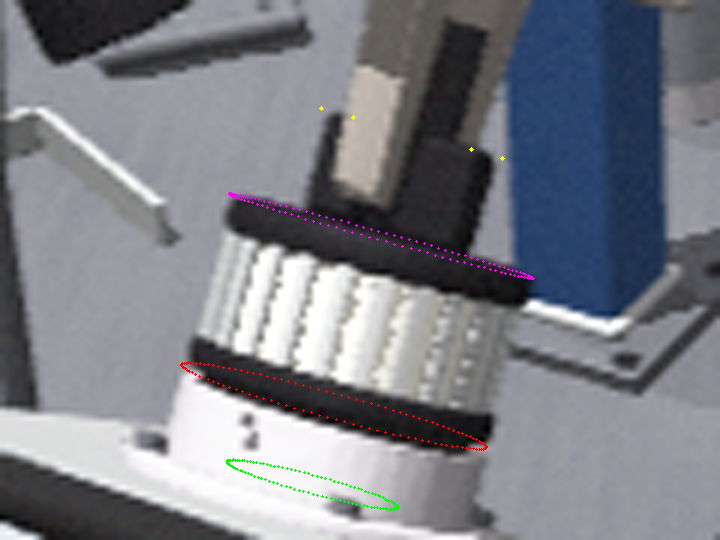

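Call:
play_rows --series "0 0 0.15 0 0 0 -1; 0 0 0 0 0 5 -1; 0 0 0 0 0 8 -1; 0 0 0 0 0 8 -1; 0 0 0 0 0 0 -1"

```text
time_s: 10.02
tcp_pos: [0.6114, 0.0828, 0.2223]
orientation: [2.601, -0.298, 2.217]
contact_force: [-5.6, -7.7, 8.6]
grip_width: 0.0154
```

```bash
python3 - <<'E'
from plan import *
p,R=mt(260-21); s=monitor.state(); print("F tool",R.inv().apply(s["contact_force"]).round(2),R.inv().apply(s["moment"]).round(2))
E
```

```text
10.025 [0.6114 0.0828 0.2223] [149.03 -17.09 127.  ] F [-5.59 -7.66  8.57] M [-0.96  0.88  0.19] w 0.0154 q [ 0.618  0.421 -0.642  1.904 -0.49   0.689  0.965]
mount frame mm [0.2, 1.9, 66.2] rot err [ 0.05  0.17 -0.11]
F tool [ -0.11  -3.15 -12.39] [ 1.28 -0.3   0.05]
```

Call:
play_rows --series "0 0 0 0 0 9 -1; 0 0 0 0 0 9 -1; 0 0 0 0 0 9 -1; 0 0 0 0 0 9 -1; 0 0 0 0 0 0 -1"

```text
time_s: 10.65
tcp_pos: [0.6113, 0.0828, 0.2222]
orientation: [2.874, -0.555, 1.582]
contact_force: [-6.0, -7.6, 7.9]
grip_width: 0.0157
```

```bash
python3 - <<'E'
from ov import *
p,R=mt(260-57); s=monitor.state(); print("F tool",R.inv().apply(s["contact_force"]).round(2),R.inv().apply(s["moment"]).round(2))
overlay("side","ovs6.png",(190,140,150,120),5,p,R)
overlay("top","ovt6.png",(190,80,150,120),5,p,R)
E
```

```text
10.65 [0.6113 0.0828 0.2222] [164.66 -31.8   90.63] F [-6.02 -7.62  7.87] M [-0.95  1.04  0.22] w 0.0157 q [ 0.508  0.389 -0.5    1.911 -0.587  0.715  0.414]
mount frame mm [0.2, 1.7, 66.2] rot err [ 0.13  0.1  -0.12]
F tool [ -2.27  -3.07 -11.9 ] [ 1.01 -1.    0.1 ]
```

View pics/ovs6.png

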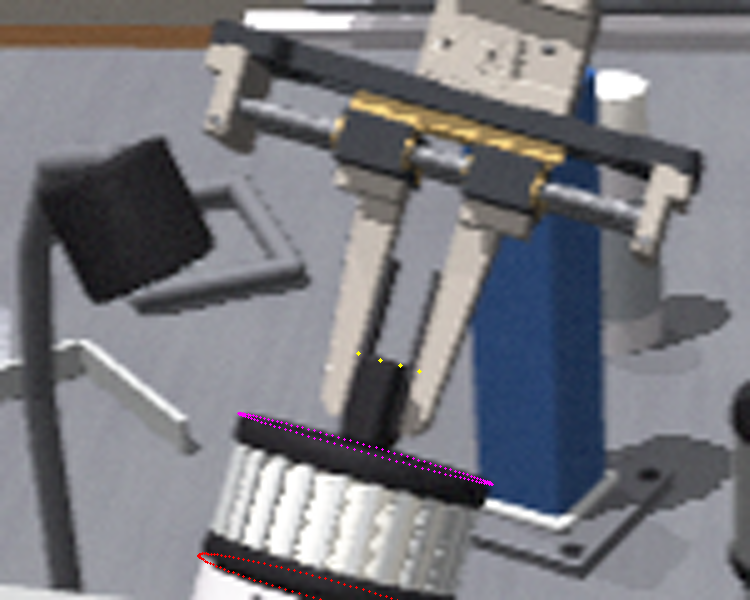

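View pics/ovt6.png

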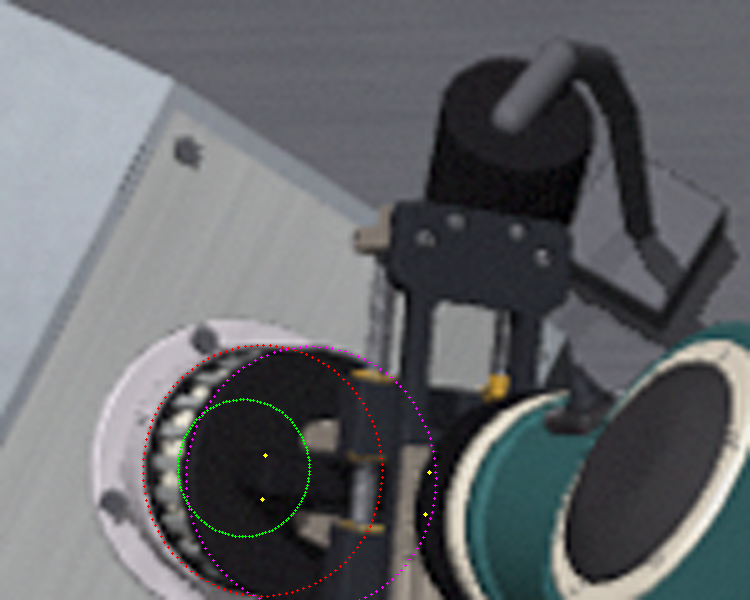

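```bash
python3 - <<'E'
from plan import *
p,R,_=cur()
L,e=tri(("side",190+127/5,140+220/5),("top",190+512/5,80+140/5)); print(L,e)
u=np.array([-.80,.59,0])
def cyl(th,L):
    a=math.cos(th)*np.array([0,0,-1])+math.sin(th)*u; b=np.cross(a,[u[1],-u[0],0]); c=np.cross(a,b); b/=np.linalg.norm(b);c/=np.linalg.norm(c)
    return np.array([L+a*s+r*(b*np.cos(t)+c*np.sin(t)) for s in np.linspace(-.025,.025,11) for r in (0,.014,.028) for t in np.linspace(0,2*np.pi,36)])
for th in (30,45,60):
  for LL in (L,np.array([.7144,.0067,.2703])):
    C=cyl(math.radians(th),LL)
    print(th,"zext",C[:,2].min().round(3),C[:,2].max().round(3),end=" ")
    for ang in (260,240,220,203,190,180):
        M=toolR(ang).as_matrix(); q=(C-p)@M
        d=np.maximum(np.abs(q-np.array([0,0,-.148]))-np.array([.0375,.0945,.06]),0)
        print(ang,(np.linalg.norm(d,axis=1).min()*1000).round(1),end=" | ")
    print()
E
```

```text
[0.71899436 0.00392328 0.26985781] 0.007959104637894666
30 zext 0.234 0.305 260 68.9 | 240 51.0 | 220 23.8 | 203 18.6 | 190 23.1 | 180 22.9 | 
30 zext 0.235 0.306 260 64.1 | 240 46.3 | 220 19.1 | 203 14.8 | 190 18.8 | 180 18.3 | 
45 zext 0.232 0.307 260 63.8 | 240 51.8 | 220 27.2 | 203 19.7 | 190 23.5 | 180 23.9 | 
45 zext 0.233 0.308 260 59.3 | 240 47.7 | 220 23.1 | 203 16.2 | 190 20.0 | 180 20.2 | 
60 zext 0.233 0.306 260 60.5 | 240 46.5 | 220 27.0 | 203 19.0 | 190 21.7 | 180 22.0 | 
60 zext 0.234 0.307 260 55.7 | 240 42.6 | 220 23.9 | 203 16.2 | 190 19.1 | 180 19.2 |
```

Call:
play_rows --series "0 0 0 0 0 8 -1; 0 0 0 0 0 8 -1; 0 0 0 0 0 7.5 -1; 0 0 0 0 0 0 -1; 0 0 0 0 0 0 -1"

```text
time_s: 11.38
tcp_pos: [0.6111, 0.0829, 0.2222]
orientation: [-3.137, -0.61, 1.095]
contact_force: [-5.2, -7.6, 8.3]
grip_width: 0.0158
```

```bash
python3 - <<'E'
from plan import *
p,R=mt(180); s=monitor.state(); print("F tool",R.inv().apply(s["contact_force"]).round(2),R.inv().apply(s["moment"]).round(2))
E
```

```text
11.375 [0.6111 0.0829 0.2222] [-179.74  -34.97   62.72] F [-5.21 -7.61  8.26] M [-0.85  1.12  0.26] w 0.0158 q [ 0.44   0.374 -0.415  1.915 -0.637  0.732  0.044]
mount frame mm [0.2, 1.5, 66.3] rot err [ 0.13  0.02 -0.56]
F tool [ -2.76  -1.2  -12.01] [ 0.65 -1.27  0.14]
```

Call:
play_rows --series "0 0 -0.2 0 0 0 -1; 0 0 -0.2 0 0 0 -1; 0 0 -0.1 0 0 0 -1; 0 0 0 0 0 0 -1"

```text
time_s: 11.88
tcp_pos: [0.6098, 0.0806, 0.226]
orientation: [-3.137, -0.61, 1.095]
contact_force: [-3.5, -6.0, 5.0]
grip_width: 0.0158
```

```bash
python3 - <<'E'
from plan import *
p,R=mt(180); s=monitor.state(); print("F tool",R.inv().apply(s["contact_force"]).round(2),R.inv().apply(s["moment"]).round(2))
E
```

```text
11.875 [0.6098 0.0806 0.226 ] [-179.74  -34.98   62.72] F [-3.52 -5.96  5.  ] M [-0.9   0.89  0.2 ] w 0.0158 q [ 0.445  0.367 -0.414  1.914 -0.636  0.741  0.044]
mount frame mm [0.2, 1.5, 70.9] rot err [ 0.13  0.02 -0.56]
F tool [-2.79 -0.43 -8.06] [ 0.42 -1.21  0.06]
```

Call:
play_rows --series "0 0 -0.2 0 0 0 -1; 0 0 -0.1 0 0 0 -1; 0 0 0 0 0 0 -1"

```text
time_s: 12.25
tcp_pos: [0.6091, 0.0795, 0.2279]
orientation: [-3.137, -0.611, 1.095]
contact_force: [0.3, -5.3, 1.4]
grip_width: 0.0157
```

```bash
python3 - <<'E'
from plan import *
p,R=mt(180); s=monitor.state(); print("F tool",R.inv().apply(s["contact_force"]).round(2),R.inv().apply(s["moment"]).round(2))
E
```

```text
12.25 [0.6091 0.0795 0.2279] [-179.72  -34.98   62.72] F [ 0.28 -5.34  1.39] M [-1.23  0.27 -0.32] w 0.0157 q [ 0.447  0.364 -0.414  1.914 -0.636  0.746  0.044]
mount frame mm [0.3, 1.3, 73.2] rot err [ 0.11  0.02 -0.56]
F tool [-2.99  2.68 -3.8 ] [-0.45 -1.22  0.09]
```

Call:
play_rows --series "0 0 0 0 0 0 -0.2; 0 0 0 0 0 0 -0.2; 0 0 0 0 0 0 -0.2; 0 0 0 0 0 0 -0.2"

```text
time_s: 12.75
tcp_pos: [0.6081, 0.0807, 0.2276]
orientation: [-3.134, -0.611, 1.096]
contact_force: [0.3, 0.7, -0.6]
grip_width: 0.0365
```

```bash
python3 - <<'E'
from ov import *
p,R=mt(180); s=monitor.state(); print("F tool",R.inv().apply(s["contact_force"]).round(2),R.inv().apply(s["moment"]).round(2))
M=toolR(180)
overlay("side","ovs7.png",(190,140,150,120),5,MC+MZ*.0744,M)
overlay("top","ovt7.png",(190,80,150,120),5,MC+MZ*.0744,M)
E
```

```text
12.75 [0.6081 0.0807 0.2276] [-179.58  -34.99   62.77] F [ 0.34  0.72 -0.56] M [-0.5   0.21 -0.02] w 0.0365 q [ 0.446  0.364 -0.415  1.915 -0.636  0.748  0.044]
mount frame mm [-0.1, -0.2, 72.5] rot err [-0.06  0.01 -0.51]
F tool [ 0.33 -0.02  0.92] [-0.05 -0.54 -0.  ]
```

View pics/ovs7.png

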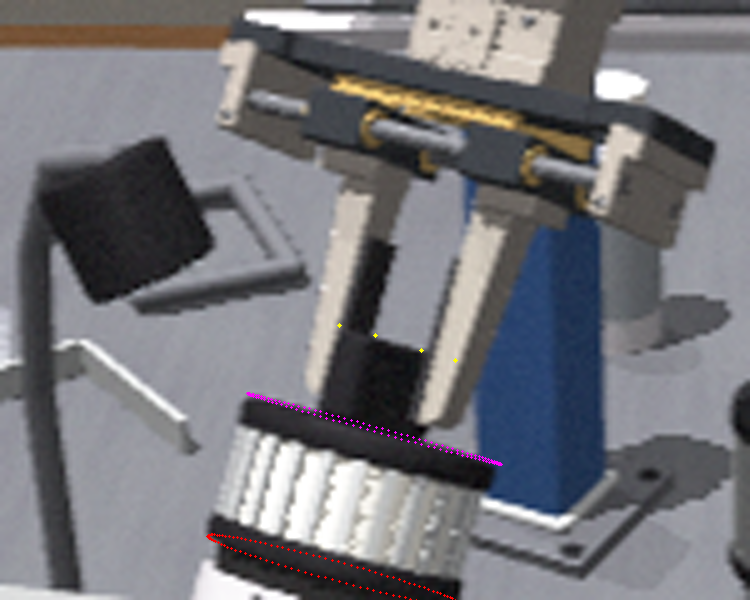

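View pics/ovt7.png

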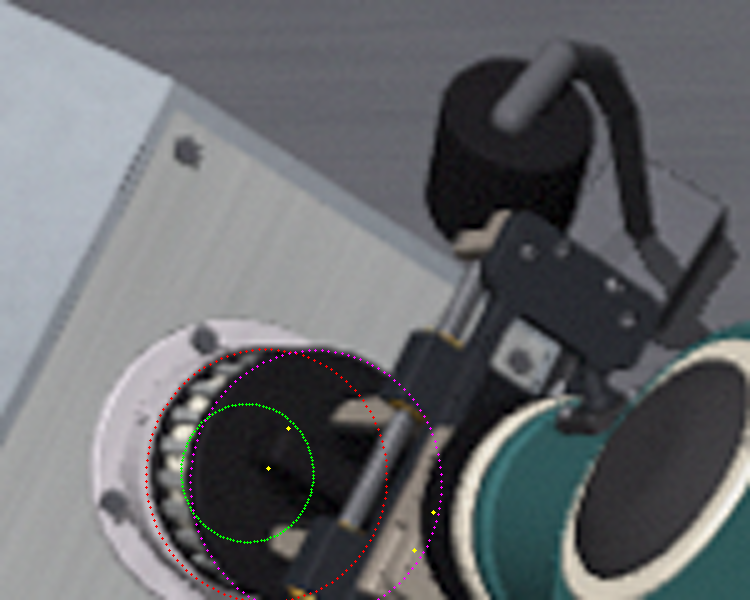

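Call:
play_rows --series "0 0 -1.5 0 0 0 -0.2; 0 0 -2.5 0 0 0 -0.2; 0 0 -3 0 0 0 -0.2; 0 0 -3 0 0 0 -1; 0 0 -2 0 0 0 -1"

```text
time_s: 13.48
tcp_pos: [0.5774, 0.0173, 0.3281]
orientation: [-3.137, -0.61, 1.095]
contact_force: [0.2, 0.3, 0.9]
grip_width: 0.0186
```

```bash
python3 - <<'E'
from ov import *
p,R=mt(180)
M=toolR(180)
overlay("side","ovs8.png",(190,180,150,120),5,MC+MZ*.0744,M)
overlay("top","ovt8.png",(180,110,150,120),5,MC+MZ*.0744,M)
E
```

```text
13.475 [0.5774 0.0173 0.3281] [-179.76  -34.97   62.77] F [0.23 0.26 0.85] M [-0.51  0.2  -0.03] w 0.0186 q [ 0.557  0.212 -0.371  1.849 -0.614  1.01   0.038]
mount frame mm [-0.1, 0.8, 195.3] rot err [ 0.12  0.03 -0.52]
```

View pics/ovs8.png

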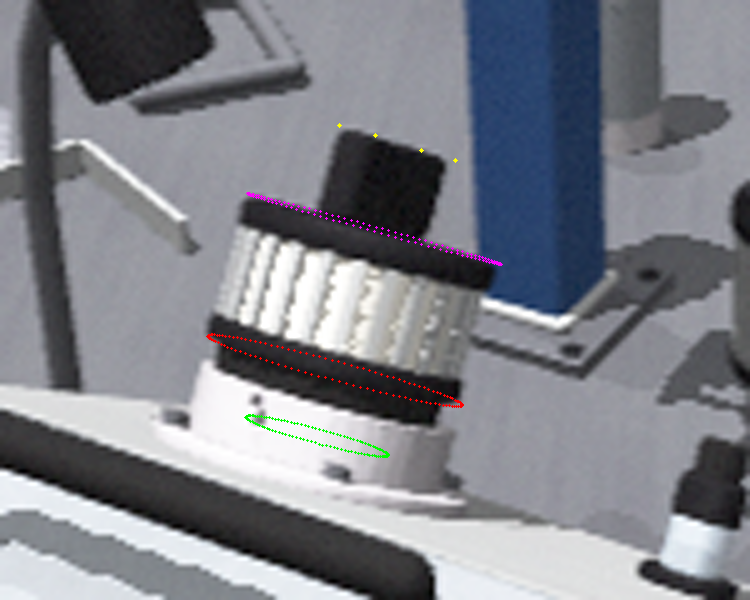

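View pics/ovt8.png

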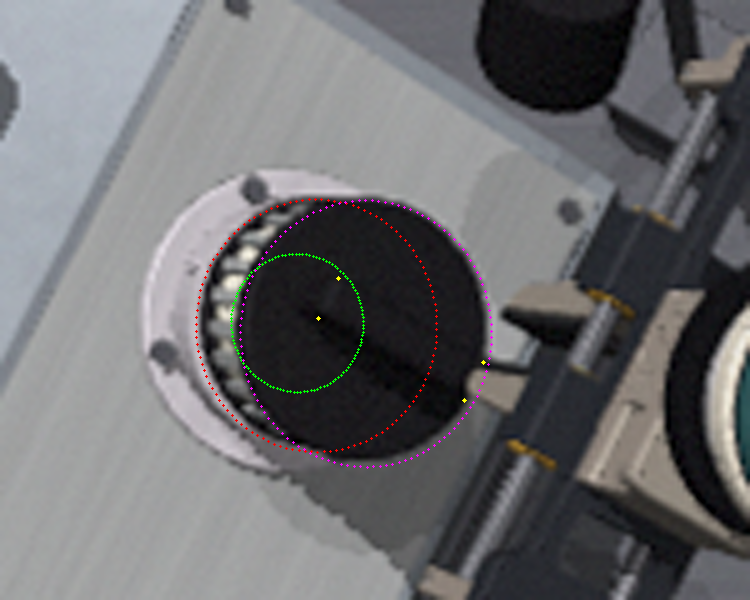

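```bash
python3 - <<'E'
from plan import *
for n,(x0,y0,w,h) in (("top",(200,225,45,40)),("side",(310,255,45,45))):
    im=read_camera(n)[:,:,::-1]; c=cv2.resize(im[y0:y0+h,x0:x0+w],None,fx=14,fy=14,interpolation=cv2.INTER_CUBIC).astype(float)
    cv2.imwrite(f"pics/pl_{n}.png",np.clip(c*1.8,0,255).astype(np.uint8))
E
```

```text
(no output)
```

View pics/pl_top.png

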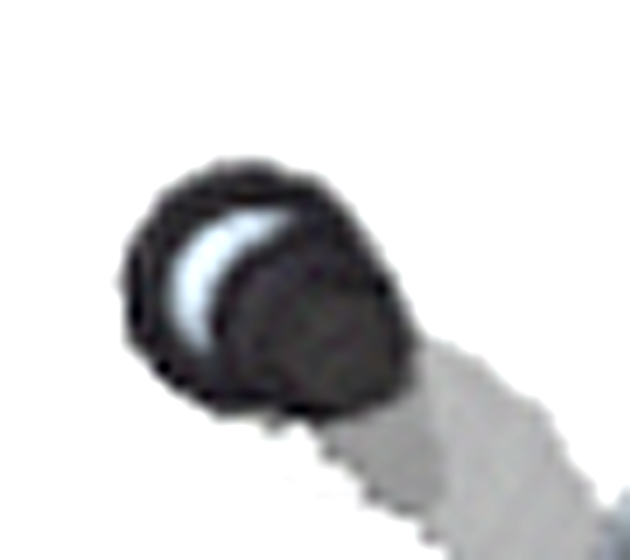

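View pics/pl_side.png

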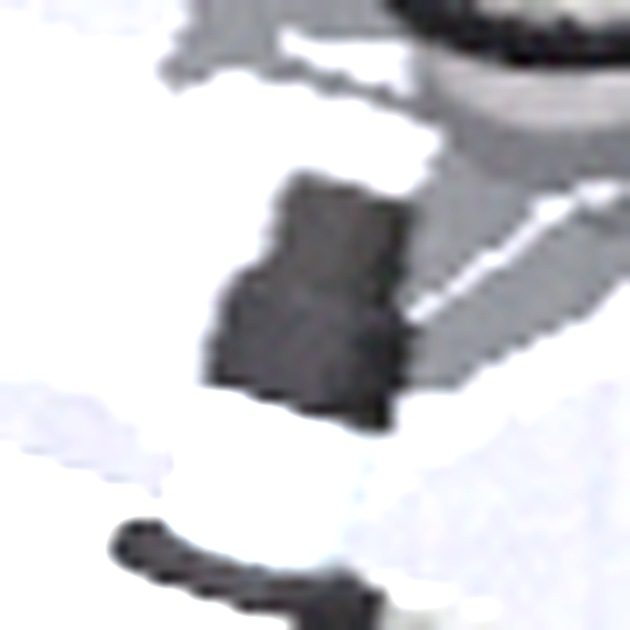

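```bash
python3 - <<'E'
from plan import *
A=(310+356/14-.46,255+190/14-.46)
for tp in ((331,317),(345,345)):
    B=(200+tp[0]/14-.46,225+tp[1]/14-.46)
    X,e=tri(("side",*A),("top",*B)); print(X.round(4),e.round(4),"above panel",((X-p0)@nn).round(4), onplane("top",*B,p0+nn*.058,nn).round(4))
    # base flange centre in top: circle left 122..; 
# flange/base centre check: top flange circle approx centre
for q in ([.4768,.1470,.1725],[.478,.148,.1736],[.4793,.1512,.1746]):
    q=np.array(q); print(q,((proj("top",q)+.46-[200,225])*14).round(0),((proj("side",q)+.46-[310,255])*14).round(0),((q-p0)@nn).round(4),((proj("top",q-nn*.058)+.46-[200,225])*14).round(0),((proj("side",q-nn*.058)+.46-[310,255])*14).round(0))
E
```

```text
[0.4772 0.1525 0.1737] 0.0064 above panel 0.0571 [0.4803 0.152  0.1754]
[0.4753 0.1508 0.1723] 0.0025 above panel 0.0574 [0.4765 0.1505 0.1732]
[0.4768 0.147  0.1725] [371. 343.] [335. 171.] 0.0591 [253. 267.] [217. 593.]
[0.478  0.148  0.1736] [362. 334.] [326. 168.] 0.0592 [244. 259.] [208. 591.]
[0.4793 0.1512 0.1746] [338. 324.] [316. 176.] 0.0581 [221. 250.] [197. 600.]
```

```bash
python3 - <<'E'
from plan import *
p,R=mt(180)
PT=np.array([.4758,.1505,.1726])
print(st()[0])
p,R=rows(p,R,PT+nn*.09,toolR(180),7,-1)
p,R=rows(p,R,PT+nn*.012,toolR(180),4,-1)
E
```

```text
13.675 [0.5773 0.0185 0.3262] [-179.64  -34.97   62.75] F [-0.67 -0.79 -0.21] M [-0.51  0.24 -0.02] w 0.0028 q [ 0.555  0.215 -0.372  1.851 -0.614  1.007  0.038]
mount frame mm [0.1, 0.2, 193.1] rot err [ 0.02  0.03 -0.53]
13.675 [0.5773 0.0185 0.3262] [-179.64  -34.97   62.75] F [-0.67 -0.79 -0.21] M [-0.51  0.24 -0.02] w 0.0028 q [ 0.555  0.215 -0.372  1.851 -0.614  1.007  0.038]
[0.57734786 0.01853715 0.32622186]
-0.43 -2.14 1.11 0 0 -0.1 -1; -0.43 -2.14 1.11 0 0 -0.1 -1; -0.42 -2.14 1.1 0 0 -0.1 -1; -0.42 -2.14 1.11 0 0 -0.1 -1; -0.41 -2.14 1.1 0 0 -0 -1
-0.41 -2.14 1.11 0 0 -0.1 -1; -0.42 -2.14 1.1 0 0 -0 -1
end [0.4526 0.1043 0.2463] [-179.99  -34.97   63.36]
0 -0 1.95 0 0 -0 -1; 0 -0 1.95 0 0 -0 -1; 0 -0 1.95 0 0 -0 -1; 0.01 -0 1.95 0 0 -0 -1
end [0.4727 0.1444 0.1824] [-179.99  -34.97   63.36]
```

Call:
play_rows --series "-0.4 -2.1 1.1 0 0 -0.1 -1; -0.4 -2.1 1.1 0 0 -0.1 -1; -0.4 -2.1 1.1 0 0 -0.1 -1; -0.4 -2.1 1.1 0 0 -0.1 -1; -0.4 -2.1 1.1 0 0 -0.1 -1"

```text
time_s: 14.3
tcp_pos: [0.4892, 0.081, 0.2686]
orientation: [-3.139, -0.61, 1.106]
contact_force: [0.6, 0.7, -0.3]
grip_width: 0.0
```

Call:
play_rows --series "-0.5 -2.2 1.1 0 0 0 -1; -0.4 -2.3 1.1 0 0 0 -1; 0 0 0 0 0 0 -1; 0 0 0 0 0 0 -1"

```text
time_s: 14.8
tcp_pos: [0.4534, 0.1045, 0.247]
orientation: [-3.141, -0.611, 1.106]
contact_force: [0.7, 0.3, 0.0]
grip_width: 0.0003
```

```bash
python3 - <<'E'
from plan import *
p,R=mt(180)
PT=np.array([.4758,.1505,.1726])
print("to PT tool mm",(R.inv().apply(PT-p)*1000).round(1))
for n in("side","top"):
    im=read_camera(n); cv2.imwrite(f"pics/{n}9.png",cv2.resize(im[110:335,150:450,::-1],None,fx=2.5,fy=2.5,interpolation=cv2.INTER_CUBIC))
E
```

```text
14.8 [0.4534 0.1045 0.247 ] [-179.99  -35.     63.38] F [0.68 0.29 0.03] M [-0.51  0.2   0.01] w 0.0003 q [ 0.539  0.059 -0.462  2.229 -0.805  0.785  0.181]
mount frame mm [28.1, -149.1, 116.0] rot err [ 0.   -0.   -0.02]
to PT tool mm [-0.8 -0.6 90.3]
```

View pics/side9.png

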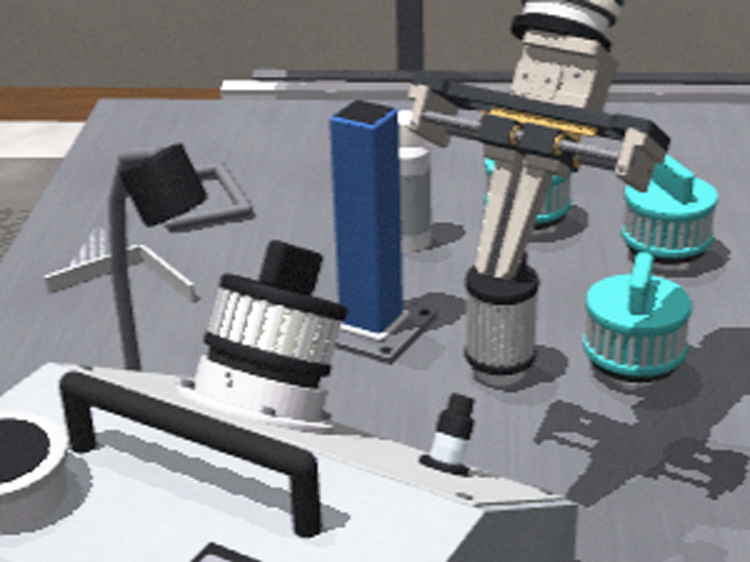

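View pics/top9.png

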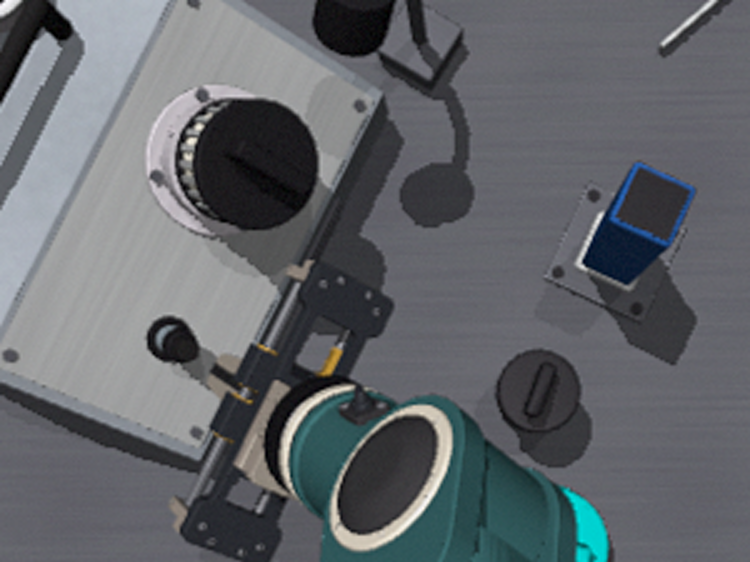

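Call:
play_rows --series "-0.1 -0.1 2 0 0 0 -1; 0 0 2 0 0 0 -1; 0 0 2 0 0 0 -1; 0 0 1.8 0 0 0 -1; 0 0 0 0 0 0 -1"

```text
time_s: 15.52
tcp_pos: [0.4713, 0.1448, 0.1816]
orientation: [-3.138, -0.611, 1.105]
contact_force: [-0.2, 0.0, 0.4]
grip_width: 0.0008
```

Call:
play_rows --series "0 0 0 0 0 0 -1; 0 0 0 0 0 0 -1"

```text
time_s: 15.78
tcp_pos: [0.4718, 0.1438, 0.1828]
orientation: [3.141, -0.611, 1.106]
contact_force: [-0.1, -0.4, 0.7]
grip_width: 0.0002
```

```bash
python3 - <<'E'
from plan import *
p,R=mt(180)
PT=np.array([.4758,.1505,.1726])
print("to PT tool mm",(R.inv().apply(PT-p)*1000).round(1))
for n,(x0,y0,w,h) in (("top",(190,215,75,60)),("side",(290,225,75,65))):
    im=read_camera(n)[:,:,::-1]; c=cv2.resize(im[y0:y0+h,x0:x0+w],None,fx=9,fy=9,interpolation=cv2.INTER_CUBIC)
    u=(proj(n,p)+.46-[x0,y0])*9; cv2.circle(c,tuple(int(v) for v in u),4,(0,0,255),-1)
    u=(proj(n,PT)+.46-[x0,y0])*9; cv2.circle(c,tuple(int(v) for v in u),4,(0,255,0),-1)
    cv2.imwrite(f"pics/pm_{n}.png",np.clip(c*1.3,0,255).astype(np.uint8))
E
```

```text
15.775 [0.4718 0.1438 0.1828] [179.97 -34.99  63.36] F [-0.08 -0.38  0.65] M [-0.51  0.22  0.04] w 0.0002 q [ 0.461  0.215 -0.524  2.26  -0.88   0.558  0.229]
mount frame mm [29.3, -150.3, 38.5] rot err [ 0.05  0.01 -0.03]
to PT tool mm [ 0.5  0.6 12.8]
```

View pics/pm_top.png

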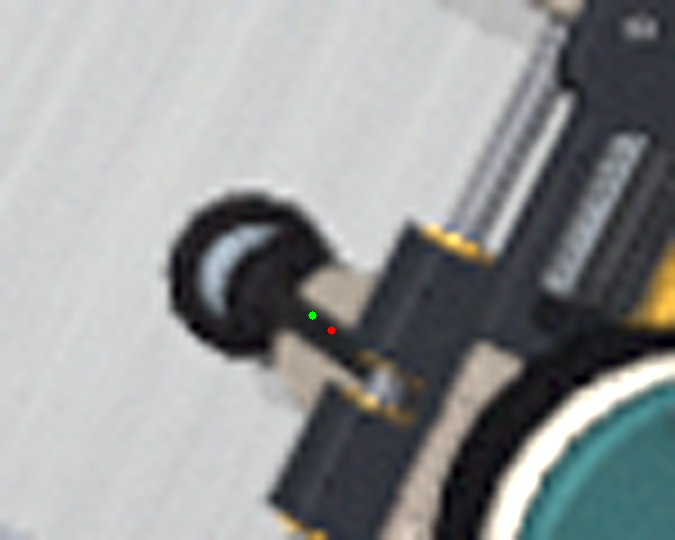

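View pics/pm_side.png

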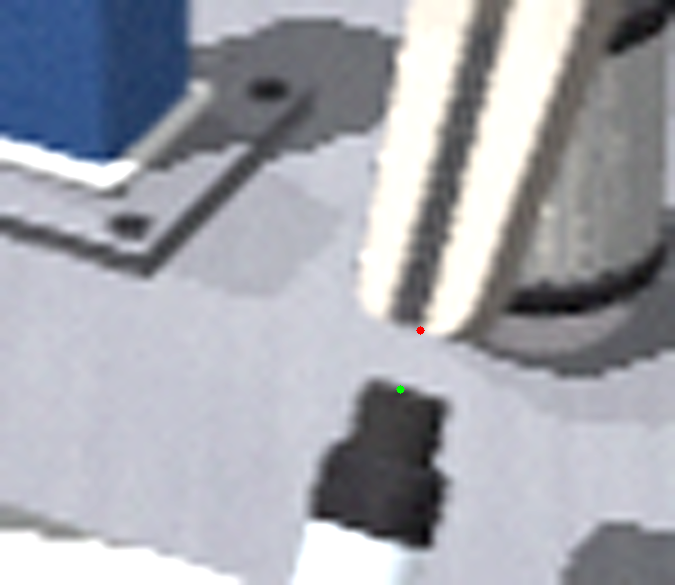

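Call:
play_rows --series "0 0.1 1 0 0 0 -1; 0 0 0.5 0 0 0 -1; 0 0 0.4 0 0 0 -1; 0 0 0 0 0 0 -1"

```text
time_s: 16.38
tcp_pos: [0.4773, 0.1536, 0.1666]
orientation: [-3.141, -0.611, 1.106]
contact_force: [-2.3, -3.5, 6.1]
grip_width: 0.0004
```

```bash
python3 - <<'E'
from plan import *
p,R=mt(180); s=monitor.state(); print("F tool",R.inv().apply(s["contact_force"]).round(2))
E
```

```text
16.375 [0.4773 0.1536 0.1666] [-179.94  -35.     63.35] F [-2.32 -3.46  6.12] M [-0.48  0.34  0.09] w 0.0004 q [ 0.443  0.262 -0.538  2.26  -0.9    0.503  0.247]
mount frame mm [29.4, -149.7, 18.7] rot err [-0.03  0.   -0.04]
F tool [ 0.12 -0.53 -7.38]
```

Call:
play_rows --series "0 0 0.15 0 0 0 -1; 0 0 0.1 0 0 0 -1; 0 0 0 0 0 0 -1"

```text
time_s: 16.75
tcp_pos: [0.4778, 0.1544, 0.1652]
orientation: [-3.141, -0.611, 1.106]
contact_force: [-8.2, -9.9, 17.1]
grip_width: 0.0004
```

```bash
python3 - <<'E'
from plan import *
p,R=mt(180); s=monitor.state(); print("F tool",R.inv().apply(s["contact_force"]).round(2))
E
```

```text
16.75 [0.4778 0.1544 0.1652] [-179.95  -35.01   63.35] F [-8.16 -9.9  17.14] M [-0.2   0.88  0.52] w 0.0004 q [ 0.441  0.266 -0.539  2.26  -0.903  0.498  0.25 ]
mount frame mm [29.4, -149.7, 17.1] rot err [-0.02 -0.01 -0.04]
F tool [ -0.42  -2.87 -21.21]
```

Force jumped to 21 N (above the 9 N spring), so the plunger is at its stop. Back off along the axis.

Call:
play_rows --series "0 0 -1 0 0 0 -1; 0 0 -2 0 0 0 -1; 0 0 -3 0 0 0 -1; 0 0 -3 0 0 0 -1; 0 0 -2 0 0 0 -1"

```text
time_s: 17.38
tcp_pos: [0.4492, 0.0982, 0.2554]
orientation: [-3.141, -0.61, 1.106]
contact_force: [0.1, -0.1, 0.5]
grip_width: 0.0003
```

Call:
play_rows --series "0 0 -3 0 0 0 -1; 0 0 -2 0 0 0 -1; 0 0 0 0 0 0 -1; 0 0 0 0 0 0 -1"

```text
time_s: 17.88
tcp_pos: [0.4362, 0.0735, 0.2948]
orientation: [-3.139, -0.61, 1.106]
contact_force: [0.1, -0.0, -0.5]
grip_width: 0.0004
```

```bash
python3 - <<'E'
from ov import *
p,R=mt(180)
for n in("side","top"):
    im=read_camera(n); cv2.imwrite(f"pics/{n}10.png",im[:,:,::-1])
overlay("side","ovs10.png",(190,180,170,130),4.5,MC+MZ*.0744,toolR(180))
overlay("top","ovt10.png",(180,110,150,120),5,MC+MZ*.0744,toolR(180))
E
```

```text
17.875 [0.4362 0.0735 0.2948] [-179.86  -34.97   63.36] F [ 0.08 -0.04 -0.46] M [-0.52  0.23 -0.02] w 0.0004 q [ 0.6   -0.038 -0.409  2.191 -0.762  0.958  0.17 ]
mount frame mm [29.6, -150.6, 175.4] rot err [-0.12  0.03 -0.03]
```

View pics/side10.png

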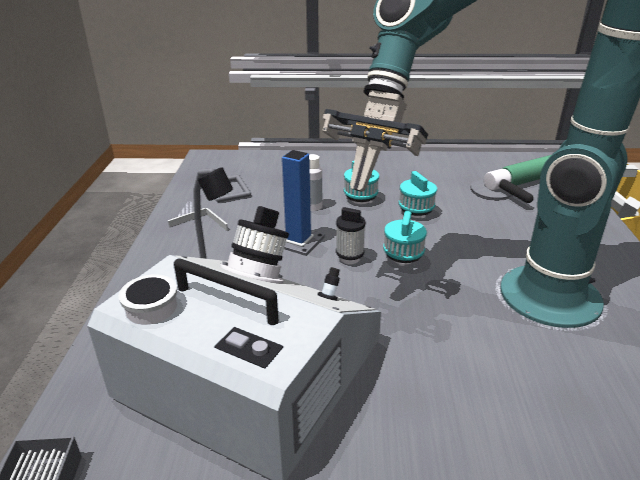

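View pics/ovs10.png

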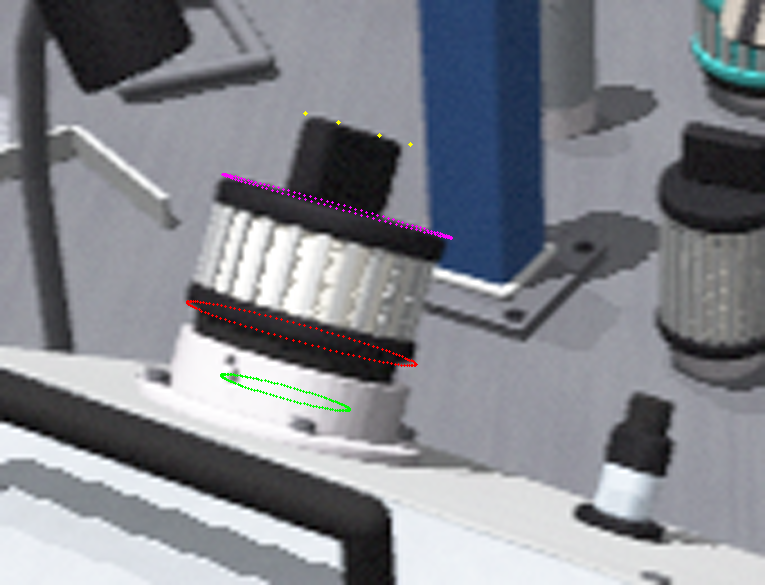

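View pics/ovt10.png

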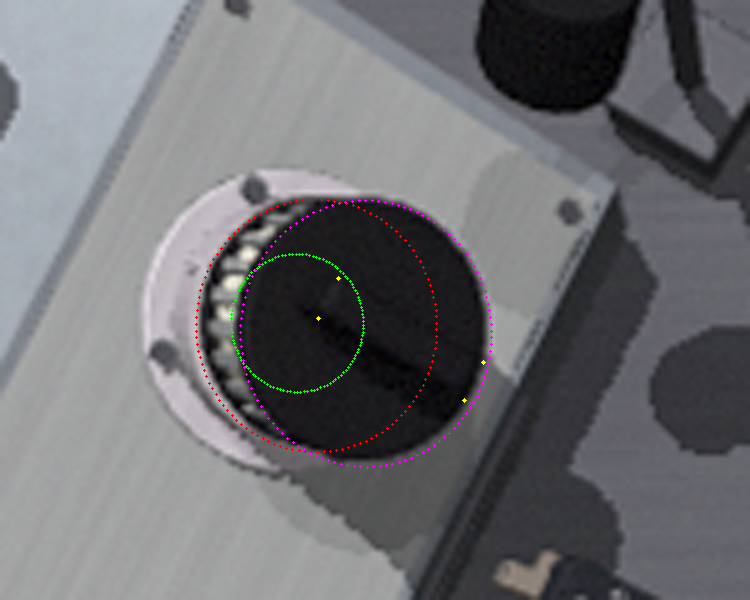

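```bash
python3 - <<'E'
from plan import *
a=cv2.imread("pics/ovs5.png"); im=cv2.imread("pics/side10.png")
b=cv2.resize(im[190:280,200:320],None,fx=6,fy=6,interpolation=cv2.INTER_CUBIC)
# axis direction in image, px/mm
h=lambda s:(proj("side",MC+MZ*s)+.5-[200,190])*6
u=(h(.07)-h(.03))/40; print("px per mm along axis",u,np.linalg.norm(u))
from scipy.ndimage import map_coordinates as mc
# gray profiles along axis lines, offset laterally
lat=np.array([u[1],-u[0]])/np.linalg.norm(u)
ga,gb=[cv2.cvtColor(x,cv2.COLOR_BGR2GRAY).astype(float) for x in (a,b)]
for off in (-60,-40,-20,20,60):
    s=np.arange(0,70,.1)  # mm above rim
    pts=np.array([h(0)+u*x+lat*off for x in s])
    out=[]
    for g in (ga,gb):
        v=mc(cv2.GaussianBlur(g,(0,0),4),[pts[:,1],pts[:,0]],order=1); d=np.gradient(v)
        up_=s[100:][d[100:].argmax()]; dn=s[250:][d[250:].argmin()]; 
        out.append((round(up_,1),round(dn,1)))
    print(off,out)
E
```

```text
px per mm along axis [ 0.84651889 -3.02766373] 3.1437782865465436
-60 [(np.float64(11.1), np.float64(46.8)), (np.float64(17.5), np.float64(52.8))]
-40 [(np.float64(10.8), np.float64(46.0)), (np.float64(16.9), np.float64(52.7))]
-20 [(np.float64(10.3), np.float64(46.5)), (np.float64(16.9), np.float64(51.8))]
20 [(np.float64(10.3), np.float64(46.3)), (np.float64(16.4), np.float64(51.7))]
60 [(np.float64(10.7), np.float64(46.4)), (np.float64(16.7), np.float64(51.7))]
```

```bash
python3 - <<'E'
from station import workorder
print(workorder.hand_in())
E
```

```text
the job is handed in; nothing more can be done
None
```

The filter is fitted in the mount and let go, the reset plunger has been pressed and released, and the job is handed in at about 18 s. The system gave no verdict.

- **Filter:** I gripped the blade, carried the filter clear of the post and lamp, and lined it up with the gaps. I pushed it in to about 22–24 mm below the rim, turned it 80.5° clockwise, eased it up and opened the jaws. The force on the tool fell to about zero on letting go.
- **Filter check:** In the side view the filter rose about 6 mm from its pushed-in position and has not moved since, which puts its underside about 16 mm below the rim. That fits a click home, and the blade lies along the mount's x within about a degree.
- **Disagreement:** My drawn outline of the locked filter sat 1–2 pixels (up to about 3 mm) high in the side view. The same offset showed while the filter was still held, so I took it as calibration error. The top view agreed.
- **Plunger:** I pressed it with closed fingertips until the force jumped to 21 N, well past the 9 N spring, so it was at its stop. The last side picture shows it back out.
- **Surroundings:** By eye in the last side picture, the pre-filter, spray can, post and lamp look unmoved. The nearest pass to the lamp head was about 15 mm by calculation. The arm ended clear of everything.

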